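# Unlock a two-part casting mould, close it on its dowels and hold it pressed

## Robot

A 6-joint arm with a two-finger parallel gripper is mounted at the origin on a cart in front of the work surface, level with it; the furniture and walls round the work are solid. World frame = base frame: x ahead of the robot, y to its left, z up, the work surface at z = 0. Lengths are in m, angles in rad, forces in N, time in s.
With the tool pointing down it reaches from about 0.25 to 0.775 m from the base axis. Payload 4 kg.
Tool frame: the origin (TCP) lies midway between the tips of the shut fingers; the grasp point (between the pads) lies 19 mm behind it (robot.tcp_to_grasp is the distance from the TCP to the grasp point, in m); x points along the fingers, y is the direction in which the jaws open and shut, and the axes are right-handed (so a half turn about x gives the same grasp; the last joint's range is limited). The gripper opens to 94 mm and grips with 3 to 60 N. Pads are 16 mm wide; open, the fingers measure 119 mm over their backs; the gripper's body (75 mm by 177 mm) begins 78 mm behind the grasp point.
Start: joints at [-1.447, 0.087, 1.371, -0, 1.684, -0.103], TCP at [0.124, -0.536, 0.206] pointing down, gripper open.
Joint ranges: [-3.1, 3.1], [-0.76, 2.03], [0.27, 2.55], [-1.08, 4.22], [0.17, 2.65], [-2.57, 2.57]. Speed limits (rad/s): [2.79, 2.79, 3.14, 3.14, 3.14, 3.14].

## Interface

Orientations are given as [roll, pitch, yaw] about the fixed x, y, z axes, in that order (R = Rz(yaw) Ry(pitch) Rx(roll)).
In Python, from bench import robot gives the robot as it stands.
- The arm moves only by the tool send_rows, never from a script. Its argument "increments" is a list of rows, each a list of 5 numbers: the opening, from -1 (shut) to 1 (fully open), so that 0 is half open, then the shift along the tool's x, y, z in m, then the turn about the tool's x in rad. In form: [[hand, tx, ty, tz, roll], ...]. A call has 1 to 5 rows; each row is the pose to reach, as a shift and turn from the pose commanded when the call began, along the tool's axes at that moment; what a row does not reach only later rows make up. A row lasts 1/12 s, in which the tool goes at most 41.7 mm and 7.16 degrees, less where a joint would pass 70% of its speed; a pose out of reach is approached as far as the arm can. A call with a gripper value outside its range is refused whole. The fingers move at their own pace and stop on an object; the grip force is fixed at half the most. Time passes only in rows, so rows that repeat a pose let the fingers close. It gives the time, the measured TCP pose, the force and the opening at its end, in the units of the state.
- robot.get_obs(): the state, without advancing time (a new reading comes with each control period).
- robot.snapshot(name): name is "side" or "top" or "wrist"; returns a dict with "image" (384x512x3 uint8, red, green, blue), "intrinsics" (3x3 intrinsics, pixels), "world_from_camera" (4x4, takes a point from camera to world coordinates). Camera axes: x right, y down, z forward; pixel columns grow to the right and rows downward; lengths in m; the calibration is good to about 2 mm. A picture is of the moment at which its call begins. There is no depth.
- robot.close_job(): hands the job in, once; it reports no verdict.
The state is a dict: "time": time; "joint_positions": joint angles; "qvel": joint speeds; "joint_torque": joint torques, N m; "tool_pos": TCP position; "ee_rot": TCP orientation; "wrist_force": force on the tool from outside, world axes, zero at the start; "wrist_torque": the same for the moment, N m; "width": finger opening in m.
Only numpy, scipy, OpenCV 4.12 (cv2) and the standard library are available. Lean on these libraries where they do the work, as an engineer would, in place of code of your own. Each camera call takes 0.05 s, during which the arm holds its last target.

## Task

Take the key from its stand, push it fully into the lock on the mould station and turn it counter-clockwise (seen from above) all the way, so that the bar swings off the lower mould half; leave the key in the lock. Then set the upper mould half flat on the lower half, holes over the two dowels, press the pair down until the sprung lower half is at the bottom of its travel, and finish while still gripping the upper half and holding it pressed down. Leave the specimen pot and the USB stick where they are.

Things in the scene. Friction and masses are not known exactly. Their poses are not given: they have to be found in the camera images.
- station: Fixed mould station: steel base plate 100 (x) x 184 (y) x 20 mm lying on the bench. Origin: centre of its underside. In its frame the lower mould half is centred at x 0, y -50 mm and the lock axis stands at x 0, y +50 mm; z up.
- lower_face (a point): Centre of the flat upper (parting) face of the lower mould half, an aluminium block 90 (x) x 60 (y) x 18 mm, face 46 mm above the bench when not pressed; axes parallel to the station's. Two steel dowels, 8 mm diameter, 12.5 mm tall, upper 4.5 mm tapered to 4 mm, stand on it at x = -32 and +32 mm, y = 0.
- lower_half (a joint): How far the lower half is pressed down on its springs, m: 0 = up (as it rests), 0.005 = bottom stop. It moves straight down; pressing starts at about 7.5 N and reaches the stop at about 17 N (the weight of the upper half, about 3 N, counts towards it). It springs back when let go.
- lock (a joint): Angle of the lock plug and its bar, rad: 0 = bar over the edge of the lower half, in the way of the upper half (locked), 1.57 = end stop, bar a quarter turn counter-clockwise seen from above (free). Starts between 0 and 0.25; turns with slight friction (0.05 N m) and stays where it is left.
- lock_mouth (a point): Centre of the key hole's mouth on top of the round lock plug (42 mm diameter), 65 mm above the bench; its frame turns with the plug: at joint 0 its axes are parallel to the station's. Hole square, 11 mm wide, sides along x and y, 24 mm deep, straight down, rim chamfered. The bar (14 mm wide, z 50 to 58 mm above the bench) points along the frame's -y and reaches 87 mm from the axis.
- key: Loose steel key standing upright in the stand, 60 g, 64 mm tall. Origin: tip of its shank; z up. Square shank 9 x 9 x 22 mm, lowest 4 mm tapered to 6 mm; collar 22 mm wide at z 22 to 26 mm stops it on the lock; round flat bow 36 mm wide, centre z 46 mm, 10 mm thick along its y (grip across y). Fits the lock in any quarter turn with up to 0.27 rad of play; turn until it stops.
- key_stand: Fixed grey block 36 x 36 mm, 30 mm high, on a foot 56 x 56 x 6 mm. Origin: centre of its underside. The key stands in its square hole (12 mm wide), tip 8 mm above the bench, its axes parallel to the stand's within about 0.15 rad.
- upper_half: Loose upper mould half, aluminium, 0.2 to 0.4 kg, lying on the bench. Origin: centre of its flat underside; z up. Plate 90 (x) x 60 (y) x 16 mm with two through holes of 10 mm at x = -32 and +32 mm, y = 0; on top, in the middle, a grip rib 16 mm thick (x), 44 mm long (y), from z = 16 to 50 mm (grip it across x). It fits either way round.
- pot: Bystander: specimen pot with screw lid, 49 mm diameter, 65 mm tall, origin at the centre of its underside.
- usb_stick: Bystander: USB stick lying flat, 18 x 52 x 8 mm, origin at the centre of its underside.

How it is judged:
By the outcome, as a careful person would: the job done as asked, in the order asked, and still so for the second after the job is handed in, while the arm keeps its last pose, push and grip.
It also fails if it takes over 64 s, if anything falls off the work surface, if the arm or the gripper's body presses on something with over 40 N, if the wrist force passes 120 N, or if a joint passes its speed limit or range.

## Working session

There is one attempt and no reset: what is moved stays moved. The work goes in short steps, Python scripts to look and compute and a tool call to move; the robot and the scene stay as the last step left them, time stands still between calls to the robot, and variables do not carry over. Pictures are saved under pics/ and viewed, and the job is handed in when it is done.

Besides the shell and the picture viewer there is one more tool, called after "Call:" as name(argument=value, ...), one argument or row to a line, values as JSON. send_rows: Moves the arm, as the interface text tells. Its arguments: {"type":"object","properties":{"increments":{"type":"array"}},"required":["increments"]}

```bash
mkdir -p pics; ls
python3 - <<'E'
from bench import robot
import cv2,numpy as np,json
print(robot.get_obs())
for n in ["side","top","wrist"]:
    s=robot.snapshot(n); cv2.imwrite(f"pics/{n}0.png",s["image"][:,:,::-1])
    print(n,np.round(s["intrinsics"],2).tolist(),np.round(s["world_from_camera"],4).tolist())
E
```

```text
pics
{'time': 0.0, 'joint_positions': array([-1.44709633e+00,  8.79532468e-02,  1.37225837e+00,  7.67770230e-06,
        1.68358797e+00, -1.03081945e-01]), 'qvel': array([ 9.40468821e-04, -6.59524134e-04,  4.07501625e-04,  4.35388341e-05,
       -1.53099223e-04, -8.30964305e-04]), 'joint_torque': array([ 1.43266207e-03, -3.40182281e+01, -3.02425325e+01,  7.19417352e-02,
        3.30042851e-02, -1.82375152e-04]), 'tool_pos': array([ 0.12360322, -0.5353666 ,  0.20430305]), 'ee_rot': array([-1.67733591,  1.56858938,  1.69103954]), 'wrist_force': array([-0.13843045,  0.22731766, -0.58307921]), 'wrist_torque': array([ 0.04158834, -0.02623978, -0.02084283]), 'width': 0.0939732135676636}
side [[476.14, 0.0, 250.04], [0.0, 476.14, 192.8], [0.0, 0.0, 1.0]] [[0.9388, -0.1044, 0.3283, 0.2377], [-0.344, -0.3359, 0.8768, -1.0022], [0.0187, -0.9361, -0.3513, 0.4242], [0.0, 0.0, 0.0, 1.0]]
top [[416.88, 0.0, 258.41], [0.0, 416.88, 183.85], [0.0, 0.0, 1.0]] [[0.1149, -0.9711, 0.2091, 0.3455], [-0.9934, -0.1135, 0.0187, -0.1743], [0.0055, -0.2098, -0.9777, 0.9212], [0.0, 0.0, 0.0, 1.0]]
wrist [[334.97, 0.0, 247.95], [0.0, 334.97, 189.89], [0.0, 0.0, 1.0]] [[0.2251, -0.9454, -0.2358, 0.1925], [-0.9743, -0.2192, -0.0514, -0.5184], [-0.0031, 0.2413, -0.9704, 0.3829], [0.0, 0.0, 0.0, 1.0]]
```

View pics/side0.png

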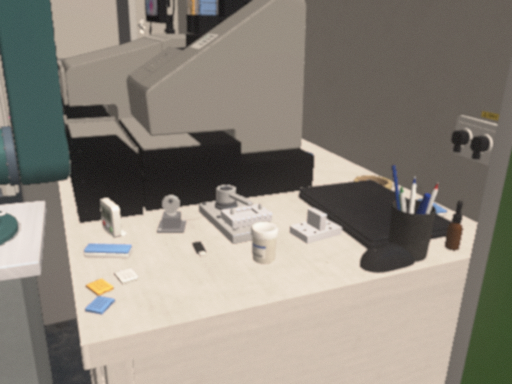

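View pics/top0.png

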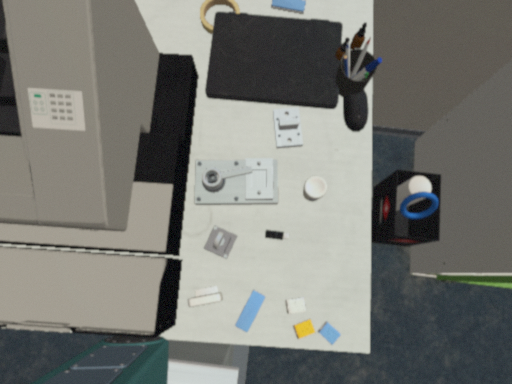

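View pics/wrist0.png

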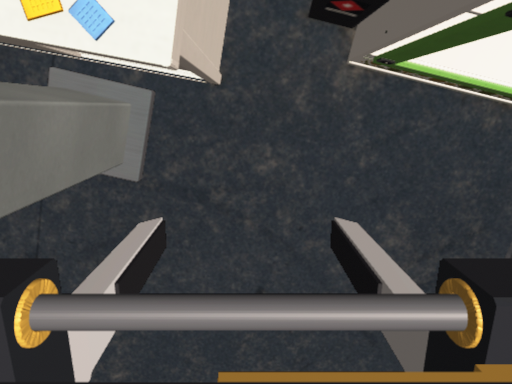

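```bash
cat > h.py <<'E'
import numpy as np,cv2
from bench import robot
def ray(s,px):
    K=s["intrinsics"];T=s["world_from_camera"]
    d=T[:3,:3]@np.linalg.inv(K)@np.array([px[0],px[1],1.0]); return T[:3,3],d
def onz(s,px,z):
    o,d=ray(s,px); return o+d*(z-o[2])/d[2]
def proj(s,P):
    T=s["world_from_camera"];p=T[:3,:3].T@(np.asarray(P,float)-T[:3,3]);q=s["intrinsics"]@p;return q[:2]/q[2]
def crop(s,u0,u1,v0,v1,k,name):
    im=s["image"][v0:v1,u0:u1,::-1]; cv2.imwrite("pics/"+name,cv2.resize(im,None,fx=k,fy=k,interpolation=cv2.INTER_CUBIC))
E
python3 - <<'E'
from h import *
import pickle
t=robot.snapshot("top"); s=robot.snapshot("side")
pickle.dump((t,s),open("snap0.pkl","wb"))
crop(t,180,340,95,265,5,"b1.png") if 0 else crop(t,180,340,100,265,4.8,"top1.png")
crop(s,90,350,170,270,3,"side1.png")
for n,px,z in [("plug",(212,179),.065),("face",(262,179),.046),("stand",(221,242),.03),("upper",(288,128),.016),("pot",(315,187),.065),("usb",(275,235),.008)]:
    print(n,np.round(onz(t,px,z),3))
E
```

```text
plug [ 0.528 -0.06   0.065]
face [ 0.544 -0.164  0.046]
stand [ 0.401 -0.093  0.03 ]
upper [ 0.677 -0.209  0.016]
pot [ 0.536 -0.277  0.065]
usb [ 0.431 -0.206  0.008]
```

View pics/top1.png

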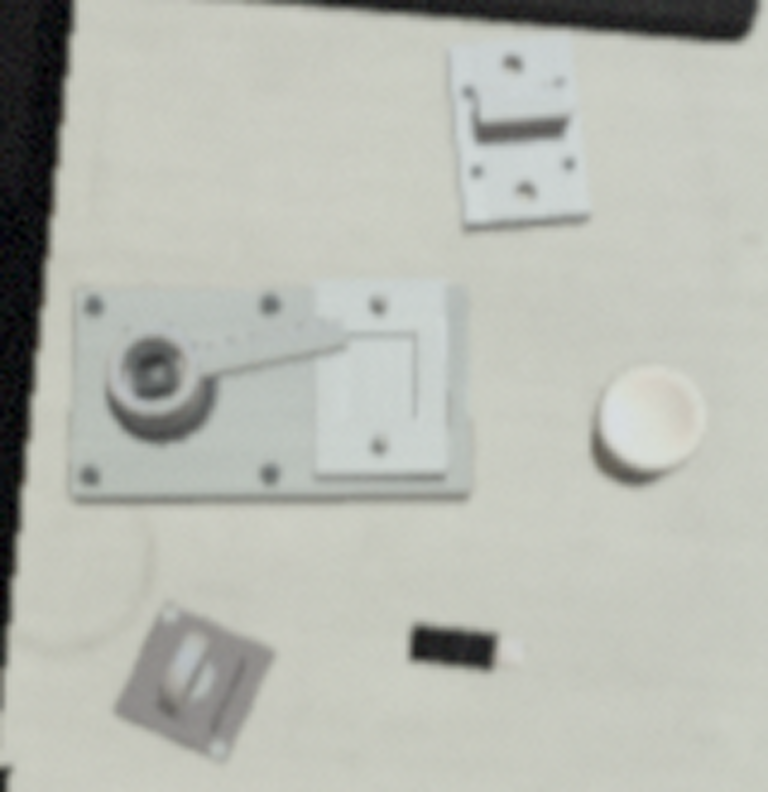

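View pics/side1.png

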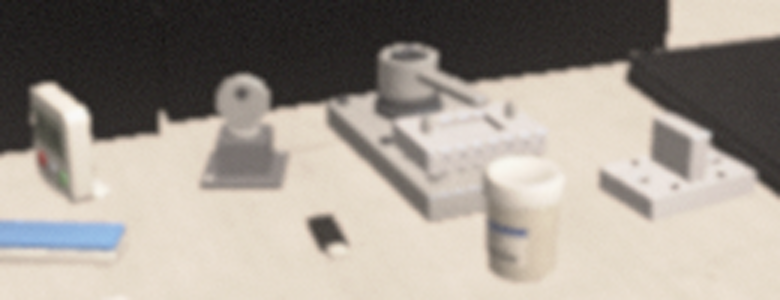

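```bash
cat >> h.py <<'E'
def crops2(s,name,pts,u0,v0,k,z):
    return [onz(s,((u+.5)/k-.5+u0,(v+.5)/k-.5+v0),z) for u,v in pts]
E
python3 - <<'E'
from h import *
import pickle
t,s=pickle.load(open("snap0.pkl","rb"))
f=lambda p,z:np.round(np.array(crops2(t,'',p,180,100,4.8,z)),4)
c=f([(74,287),(465,287),(468,491),(73,494)],.02);print("base",c,c.mean(0), np.linalg.norm(c[0]-c[1]),np.linalg.norm(c[1]-c[2]))
print("yaw of +y axis", np.arctan2(*( (c[0]-c[1]+c[3]-c[2])[[1,0]]))-np.pi/2)
c=f([(315,281),(446,280),(446,472),(315,472)],.046);print("lower",c,c.mean(0))
print("plug",f([(157,372)],.065))
print("bar tip",f([(346,330)],.058))
c=f([(168,602),(274,655),(226,760),(115,709)],.006);print("foot",c,c.mean(0),np.arctan2((c[1]-c[2])[1],(c[1]-c[2])[0]),np.arctan2((c[0]-c[1])[1],(c[0]-c[1])[0]))
c=f([(448,47),(570,38),(588,214),(466,226)],.016);print("upper",c,c.mean(0),np.arctan2((c[0]-c[3])[1],(c[0]-c[3])[0]),np.arctan2((c[1]-c[2])[1],(c[1]-c[2])[0]))
print("rib top",f([(475,100),(568,118)],.05))
print("wall", [np.round(onz(s,p,0),3) for p in [(90,220.7),(145,208),(200,204),(311.7,191.7)]])
print("wall top", [np.round(onz(t,p,0),3) for p in [(195,100),(183,250)]])
E
```

```text
base [[ 0.5773 -0.0098  0.02  ]
 [ 0.5985 -0.1908  0.02  ]
 [ 0.5027 -0.2024  0.02  ]
 [ 0.4805 -0.0237  0.02  ]] [ 0.53975  -0.106675  0.02    ] 0.18223731780291325 0.09649974093229473
yaw of +y axis 0.1200756642841374
lower [[ 0.5861 -0.1225  0.046 ]
 [ 0.5934 -0.1815  0.046 ]
 [ 0.5056 -0.191   0.046 ]
 [ 0.4988 -0.1332  0.046 ]] [ 0.545975 -0.15705   0.046   ]
plug [[ 0.5317 -0.0598  0.065 ]]
bar tip [[ 0.562  -0.1397  0.058 ]]
foot [[ 0.438  -0.0718  0.006 ]
 [ 0.4197 -0.1231  0.006 ]
 [ 0.3704 -0.1075  0.006 ]
 [ 0.3872 -0.0547  0.006 ]] [ 0.403825 -0.089275  0.006   ] -0.30646122599300374 1.2281428939526453
upper [[ 0.7176 -0.1701  0.016 ]
 [ 0.7291 -0.228   0.016 ]
 [ 0.6419 -0.2449  0.016 ]
 [ 0.6293 -0.1882  0.016 ]] [ 0.679475 -0.2078    0.016   ] 0.20218229439564678 0.1914340495511843
rib top [[ 0.6793 -0.1854  0.05  ]
 [ 0.6756 -0.2288  0.05  ]]
wall [array([ 0.245, -0.002,  0.   ]), array([0.367, 0.035, 0.   ]), array([0.494, 0.021, 0.   ]), array([0.788, 0.017, 0.   ])]
wall top [array([0.726, 0.015, 0.   ]), array([ 0.377, -0.01 ,  0.   ])]
```

Run:
```python
from h import *
import pickle
t,s=pickle.load(open("snap0.pkl","rb"))
crop(t,0,220,50,350,2.6,"topw.png"); crop(s,50,320,0,240,2.6,"sidew.png")
```

```text
(no output)
```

View pics/topw.png

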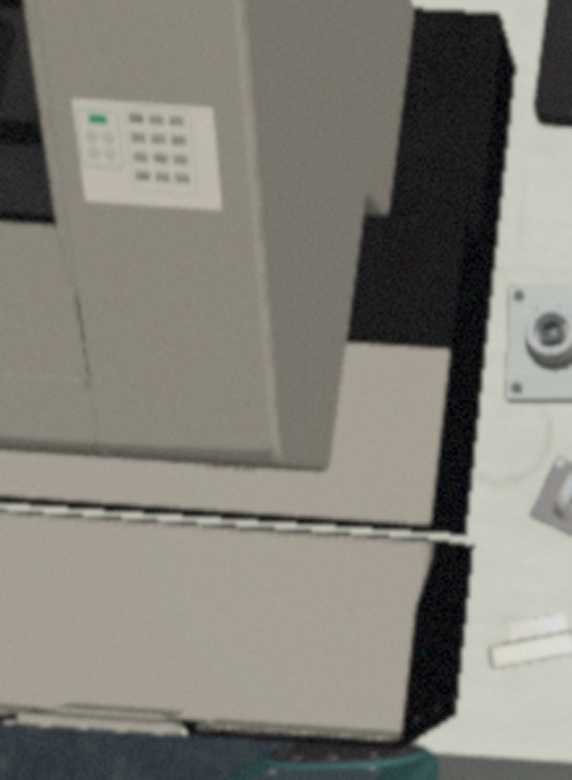

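View pics/sidew.png

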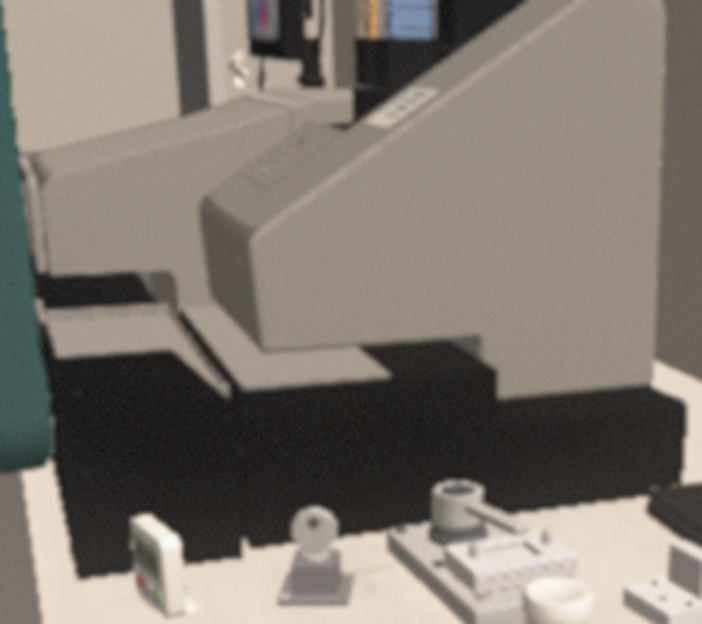

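```bash
cat >> h.py <<'E'
def tri(sa,pa,sb,pb):
    o1,d1=ray(sa,pa);o2,d2=ray(sb,pb);d1=d1/np.linalg.norm(d1);d2=d2/np.linalg.norm(d2)
    A=np.stack([d1,-d2],1);x=np.linalg.lstsq(A,o2-o1,rcond=None)[0]
    a=o1+x[0]*d1;b=o2+x[1]*d2;return (a+b)/2,np.linalg.norm(a-b)
E
python3 - <<'E'
from h import *
import pickle
t,s=pickle.load(open("snap0.pkl","rb"))
W=lambda a,b:tri(t,(a[0]/2.6,50+a[1]/2.6),s,(50+b[0]/2.6,b[1]/2.6))
print(W((450,347),(388,376)),W((328,468),(266,348)),W((430,528),(235,390)),W((388,213),(482,340)))
T=lambda a,b:tri(t,(180+a[0]/4.8,100+a[1]/4.8),s,(90+b[0]/3,170+b[1]/3))
print("dowel",T((378,303),(508,105)),T((378,443),(427,120)))
print("bow",T((187,655),(243,101)))
E
```

```text
(array([0.49130386, 0.00076795, 0.15056379]), np.float64(0.0019154491081098757)) (array([0.39640401, 0.0675635 , 0.1654447 ]), np.float64(0.0038179987070756692)) (array([ 0.36137319, -0.00566421,  0.14984708]), np.float64(0.0018769669038931633)) (array([0.58926156, 0.05826258, 0.16162064]), np.float64(0.00947136306322891))
dowel (array([ 0.57630745, -0.15330351,  0.05472019]), np.float64(0.0005272881829383739)) (array([ 0.51402966, -0.1608484 ,  0.05416305]), np.float64(0.0025787689693114596))
bow (array([ 0.40808784, -0.08896292,  0.05368713]), np.float64(0.005379194652177576))
```

```bash
cat >> h.py <<'E'
from scipy.spatial.transform import Rotation as Ro
def pose():
    o=robot.get_obs(); R=Ro.from_euler('xyz',o["ee_rot"]).as_matrix(); return o,R
def delta(target,yawjaw=None):
    """print tool-frame shift to target TCP (world) and roll to reach jaw yaw (mod pi, nearest)"""
    o,R=pose(); d=R.T@(np.asarray(target)-o["tool_pos"]); r=None
    cur=np.arctan2(R[1,1],R[0,1])
    if yawjaw is not None:
        dy=(yawjaw-cur+np.pi/2)%np.pi-np.pi/2; r=-dy  # tool x points down
    print("t",round(o["time"],2),"pos",np.round(o["tool_pos"],4),"jawyaw",round(cur,3),"j6",round(o["joint_positions"][5],3),"shift",np.round(d,4),"roll",r)
E
python3 - <<'E'
from h import *
import pickle
t,s=pickle.load(open("snap0.pkl","rb"))
o,R=pose();print(np.round(R,3),np.round(o["joint_positions"],3))
w=robot.snapshot("wrist");T=w["world_from_camera"]
print("cam in tool",np.round(R.T@(T[:3,3]-o["tool_pos"]),4),np.round(R.T@T[:3,:3],3).tolist())
f=lambda p,z:np.round(np.array(crops2(t,'',p,180,100,4.8,z)),4)
b=f([(200,634),(168,712)],.06);print("bow",b,np.arctan2(*((b[0]-b[1])[[1,0]])))
# detailed stand crop
crop(t,200,245,220,265,13,"stand.png")
crop(s,155,195,190,240,12,"stand_s.png")
delta([.404,-.089,.2],1.24)
E
```

```text
[[-0.     0.225 -0.974]
 [ 0.001 -0.974 -0.225]
 [-1.    -0.001 -0.   ]] [-1.447  0.088  1.371 -0.     1.684 -0.103]
cam in tool [-0.1785 -0.0015 -0.071 ] [[0.001, -0.242, 0.97], [1.0, 0.001, -0.001], [-0.0, 0.97, 0.242]]
bow [[ 0.4205 -0.0934  0.06  ]
 [ 0.3861 -0.0843  0.06  ]] -0.25861108373493424
t 0.3 pos [ 0.1236 -0.5358  0.2051] jawyaw -1.344 j6 -0.103 shift [ 0.0054 -0.3723 -0.3736] roll 0.5575615121664832
```

View pics/stand.png

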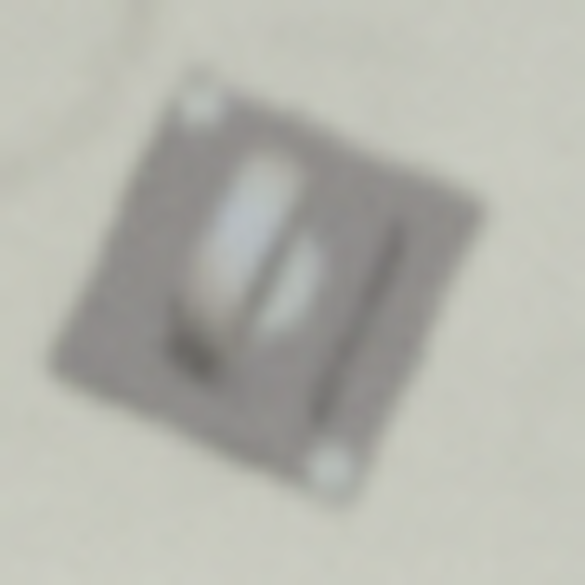

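View pics/stand_s.png

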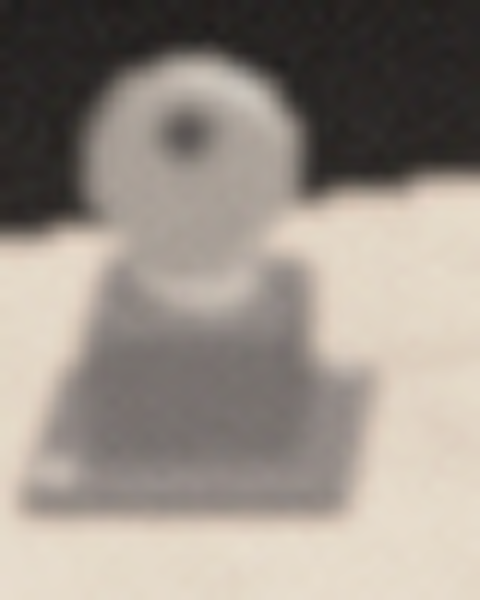

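Call:
send_rows(
  increments=[
    [1,0,-0.028,-0.028,0],
    [1,0,-0.056,-0.056,0],
    [1,0,-0.084,-0.084,0],
    [1,0,-0.112,-0.112,0],
    [1,0,-0.14,-0.14,0],
  ],
)

```text
time: 0.72
tool_pos: [0.2291, -0.3664, 0.2054]
ee_rot: [2.506, 1.57, -0.409]
wrist_force: [1.1, -0.2, 0.1]
width: 0.0937
```

Call:
send_rows(
  increments=[
    [1,0,-0.028,-0.028,0],
    [1,0,-0.056,-0.056,0],
    [1,0,-0.084,-0.084,0],
    [1,0,-0.112,-0.112,0],
    [1,0,-0.14,-0.14,0],
  ],
)

```text
time: 1.13
tool_pos: [0.3341, -0.1984, 0.2057]
ee_rot: [2.197, 1.57, -0.718]
wrist_force: [1.9, -0.1, -0.0]
width: 0.0938
```

Call:
send_rows(
  increments=[
    [1,0,-0.028,-0.028,0.1],
    [1,0,-0.056,-0.056,0.21],
    [1,0,-0.08,-0.08,0.32],
    [1,0,-0.09,-0.09,0.43],
    [1,0.0,-0.092,-0.094,0.53],
  ],
)

```text
time: 1.55
tool_pos: [0.4057, -0.0861, 0.2055]
ee_rot: [-1.78, 1.569, 1.058]
wrist_force: [0.1, -0.8, 0.7]
width: 0.0937
```

Run:
```python
from h import *
import pickle
delta([.404,-.089,.2],1.27)
w=robot.snapshot("wrist");pickle.dump((w,pose()),open("w1.pkl","wb"));cv2.imwrite("pics/w1.png",w["image"][:,:,::-1])
delta([.404,-.089,.2],1.27)
```

```text
t 1.55 pos [ 0.4057 -0.0861  0.2055] jawyaw -1.875 j6 1.528 shift [0.0055 0.0033 0.0007] roll -0.003269059531653795
t 1.6 pos [ 0.4056 -0.0871  0.2054] jawyaw -1.879 j6 1.53 shift [0.0054 0.0023 0.0009] roll -0.007475759443242858
```

View pics/w1.png

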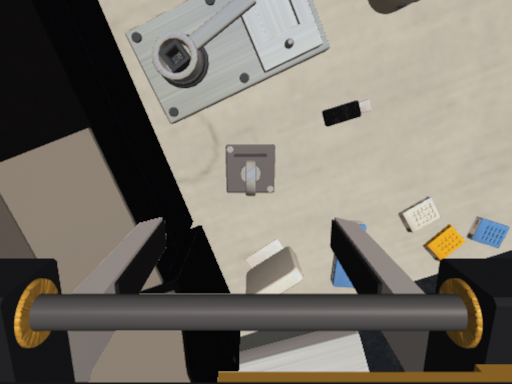

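Run:
```python
from h import *
import pickle
w,(o,R)=pickle.load(open("w1.pkl","rb"))
print(o["joint_positions"])
crop(w,215,285,135,205,8,"w1s.png");crop(w,120,340,0,125,3.6,"w1l.png")
```

```text
[-3.49040411e-01 -2.19741242e-01  1.65994254e+00  7.84964423e-04
  1.70112984e+00  1.53013023e+00]
```

View pics/w1s.png

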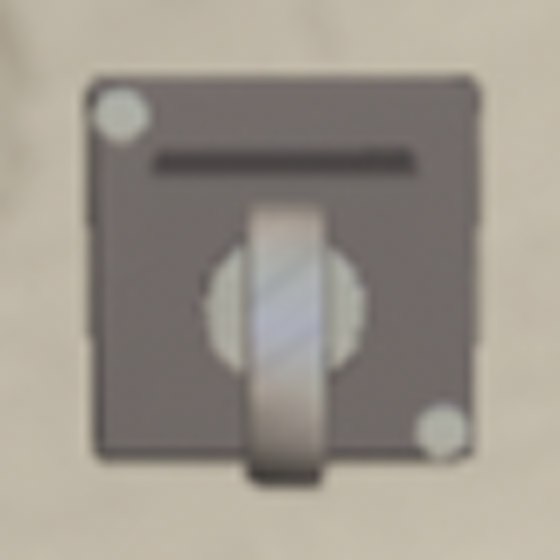

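View pics/w1l.png

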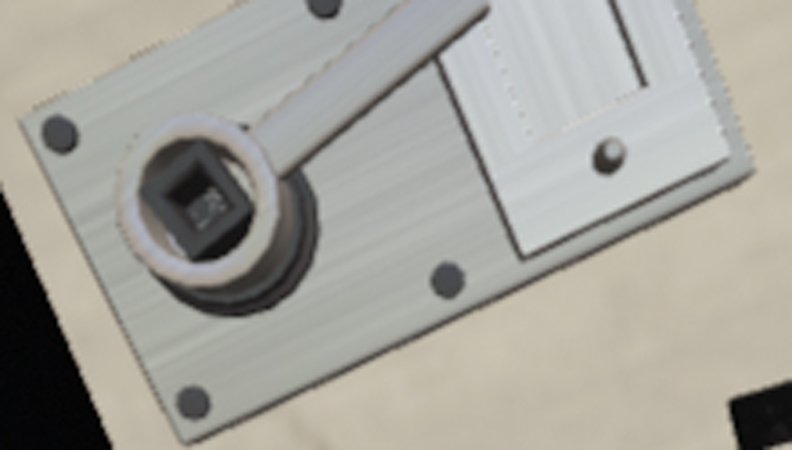

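Run:
```python
from h import *
import pickle
w,(o,R)=pickle.load(open("w1.pkl","rb"))
f=lambda p,z:np.round(np.array(crops2(w,'',p,215,135,8,z)),4)
print("collar",f([(286,312),(205,310),(367,310)],.034))
print("bow near top strip",f([(288,206),(287,300),(285,460)],.066))
c=f([(88,78),(478,80),(470,458),(98,458)],.006);print("foot",c.mean(0),c)
g=lambda p,z:np.round(np.array(crops2(w,'',p,120,0,3.6,z)),4)
c=g([(115,205),(280,195),(200,112),(205,288)],.065);print("ring",c,np.linalg.norm(c[0]-c[1]),np.linalg.norm(c[2]-c[3]),c.mean(0))
c=g([(200,137),(253,208),(205,262),(139,190)],.065);print("hole",c,c.mean(0))
for i in range(4):
    d=c[(i+1)%4]-c[i];print(np.linalg.norm(d),np.arctan2(d[1],d[0])%(np.pi/2))
print("dowel base tip",g([(608,160)],.0585))
c=g([(20,120),(185,443),(752,170)],.02);print("base",c,[ (np.linalg.norm(a),np.arctan2(a[1],a[0])) for a in (c[0]-c[1],c[1]-c[2])])
b=g([(490,10),(285,178),(420,0),(252,130)],.058);print("bar",b,np.arctan2(*(b[0]-b[1])[[1,0]]),np.arctan2(*(b[2]-b[3])[[1,0]]))
```

```text
collar [[ 0.4063 -0.0863  0.034 ]
 [ 0.4098 -0.0761  0.034 ]
 [ 0.4034 -0.0966  0.034 ]]
bow near top strip [[ 0.4247 -0.0921  0.066 ]
 [ 0.4138 -0.0886  0.066 ]
 [ 0.3948 -0.0825  0.066 ]]
foot [ 0.406675 -0.08615   0.006   ] [[ 0.4413 -0.0681  0.006 ]
 [ 0.4246 -0.1204  0.006 ]
 [ 0.3723 -0.1039  0.006 ]
 [ 0.3885 -0.0522  0.006 ]]
ring [[ 0.5402 -0.0355  0.065 ]
 [ 0.5301 -0.0753  0.065 ]
 [ 0.5538 -0.063   0.065 ]
 [ 0.5151 -0.05    0.065 ]] 0.04106153918206185 0.040825114819189386 [ 0.5348  -0.05595  0.065  ]
hole [[ 0.5485 -0.0611  0.065 ]
 [ 0.5293 -0.0679  0.065 ]
 [ 0.5209 -0.0521  0.065 ]
 [ 0.5417 -0.0424  0.065 ]] [ 0.5351   -0.055875  0.065   ]
0.020368603290358417 0.34038193864190713
0.017894133116750848 0.4886424026197247
0.022950599120720075 0.43636393265457873
0.019897989848223375 0.3487710035839082
dowel base tip [[ 0.5144 -0.156   0.0585]]
base [[ 0.5784 -0.0084  0.02  ]
 [ 0.4817 -0.0212  0.02  ]
 [ 0.5046 -0.1999  0.02  ]] [(np.float64(0.09754347748568329), np.float64(0.13160308735377652)), (np.float64(0.1801613166026492), np.float64(1.69824941814213))]
bar [[ 0.5559 -0.1378  0.058 ]
 [ 0.5348 -0.0772  0.058 ]
 [ 0.5631 -0.1222  0.058 ]
 [ 0.5478 -0.0731  0.058 ]] -1.2357395099676933 -1.2687234290105327
```

Run:
```python
from h import *
delta([.4065,-.0863,.059],-1.88)
```

```text
t 1.6 pos [ 0.4056 -0.0871  0.2054] jawyaw -1.879 j6 1.53 shift [ 0.1464 -0.0009 -0.0006] roll 0.0009315869669637156
```

Call:
send_rows(
  increments=[
    [1,0.03,0,0,0],
    [1,0.06,-0.001,0,0],
    [1,0.09,-0.001,-0.001,0],
    [1,0.11,-0.001,-0.001,0],
    [1,0.125,-0.001,-0.001,0],
  ],
)

```text
time: 2.02
tool_pos: [0.404, -0.0887, 0.0779]
ee_rot: [0.05, 1.567, 2.89]
wrist_force: [0.5, -0.2, 0.3]
width: 0.0936
```

Call:
send_rows(
  increments=[
    [1,0.008,0,0,0],
    [1,0.014,0,0,0],
    [1,0.019,0,0,0],
    [1,0.02,0,0,0],
  ],
)

```text
time: 2.35
tool_pos: [0.4058, -0.089, 0.0605]
ee_rot: [2.53, 1.57, -0.915]
wrist_force: [-0.3, 0.1, -1.0]
width: 0.0939
```

Run:
```python
from h import *
import pickle
delta([.4065,-.0863,.059],-1.88)
w=robot.snapshot("wrist");cv2.imwrite("pics/w2.png",w["image"][:,:,::-1])
s=robot.snapshot("side");crop(s,90,290,100,250,3.9,"s2.png")
print(robot.get_obs()["wrist_force"])
```

```text
t 2.35 pos [ 0.4058 -0.089   0.0605] jawyaw -1.874 j6 1.521 shift [ 0.0015 -0.0028  0.0001] roll 0.006281253164050149
[-0.52919034  1.0473663  -0.06837709]
```

View pics/w2.png

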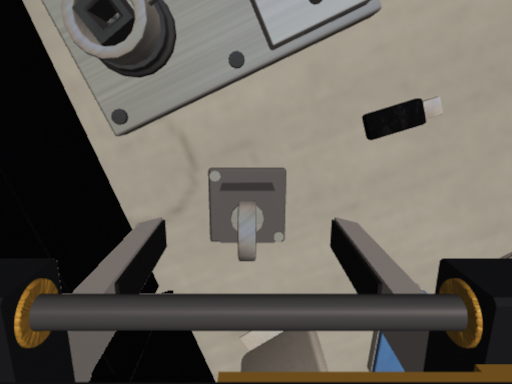

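View pics/s2.png

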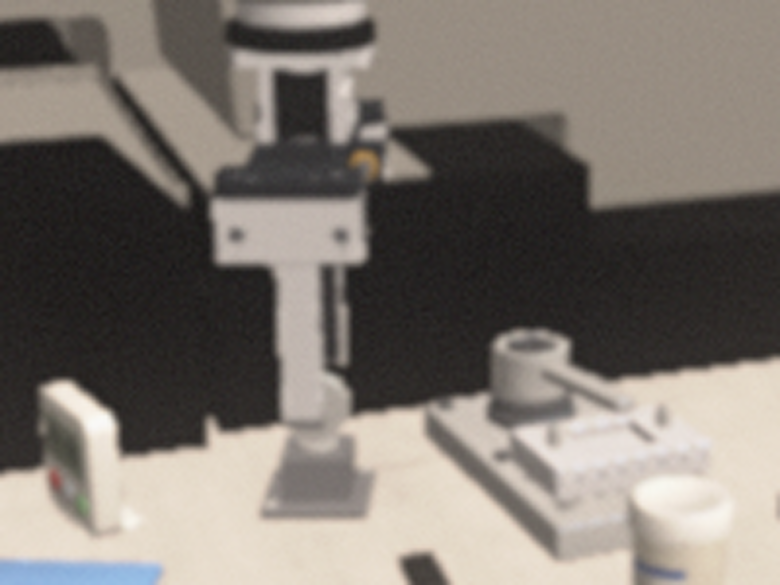

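Run:
```python
from h import *
o,R=pose();t,s=__import__("pickle").load(open("snap0.pkl","rb"))
p=o["tool_pos"]
for sg in (1,-1):print("tip",proj(s,p+sg*R[:,1]*.0535))
print(np.round(R[:,1],3))
print("bow exp",proj(s,[.4065,-.0863,.054]))
m,e=tri(t,(200+(248)/13,220+(205)/13),s,(171.1,198)); print(m,e)
```

```text
tip [168.34552581 210.27762768]
tip [173.87687217 191.25324234]
[-0.298 -0.954  0.   ]
bow exp [171.28577815 203.01463063]
[ 0.40853582 -0.09029112  0.0667213 ] 0.005352336619682561
```

Call:
send_rows(
  increments=[
    [1,0.001,0,-0.002,0],
    [0,0.001,0,-0.002,0],
    [-1,0.001,0,-0.002,0],
    [-1,0.001,0,-0.002,0],
    [-1,0.001,0,-0.002,0],
  ],
)

```text
time: 2.87
tool_pos: [0.4077, -0.0893, 0.0597]
ee_rot: [2.888, 1.57, -0.556]
wrist_force: [0.5, -0.1, 0.7]
width: 0.0705
```

Call:
send_rows(
  increments=[
    [-1,0,0,0,0],
    [-1,0,0,0,0],
    [-1,0,0,0,0],
  ],
)

```text
time: 3.12
tool_pos: [0.4076, -0.0893, 0.0595]
ee_rot: [1.821, 1.571, -1.624]
wrist_force: [0.6, 0.3, -0.1]
width: 0.0508
```

Run:
```python
from h import *
import pickle
delta([.4065,-.0863,.059],-1.88)
w=robot.snapshot("wrist");cv2.imwrite("pics/w3.png",w["image"][:,:,::-1])
s=robot.snapshot("side");crop(s,90,290,100,250,3.9,"s3.png")
o=robot.get_obs();print(o["wrist_force"],o["width"])
```

```text
t 3.12 pos [ 0.4076 -0.0893  0.0595] jawyaw -1.874 j6 1.522 shift [ 0.0005 -0.0026  0.0019] roll 0.006033036265207681
[-0.06197081 -0.34115951 -0.18487703] 0.04238362527707767
```

View pics/w3.png

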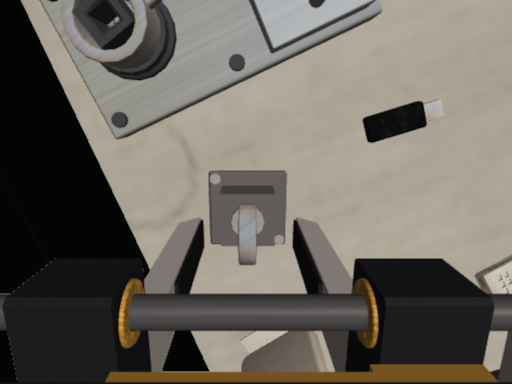

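View pics/s3.png

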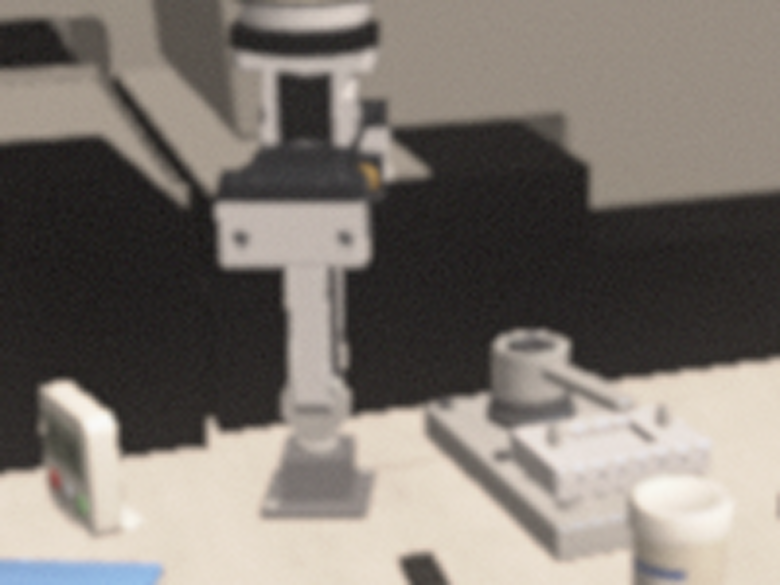

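Call:
send_rows(
  increments=[
    [-1,0,0,0,0],
    [-1,0,0,0,0],
    [-1,0,0,0,0],
    [-1,0,0,0,0],
    [-1,0,0,0,0],
  ],
)

```text
time: 3.63
tool_pos: [0.4076, -0.0893, 0.0595]
ee_rot: [1.671, 1.571, -1.774]
wrist_force: [-0.7, -1.0, -1.4]
width: 0.0094
```

Call:
send_rows(
  increments=[
    [-1,0,0,0,0],
    [-1,0,0,0,0],
  ],
)

```text
time: 3.8
tool_pos: [0.4076, -0.0893, 0.0594]
ee_rot: [0.992, 1.571, -2.452]
wrist_force: [0.5, 0.9, -0.1]
width: 0.01
```

Run:
```python
from h import *
import pickle
delta([.4065,-.0863,.059],-1.88)
w=robot.snapshot("wrist");cv2.imwrite("pics/w4.png",w["image"][:,:,::-1])
s=robot.snapshot("side");crop(s,130,210,150,230,8,"s4.png")
o=robot.get_obs();print(o["wrist_force"],o["width"])
```

```text
t 3.8 pos [ 0.4076 -0.0893  0.0594] jawyaw -1.874 j6 1.522 shift [ 0.0004 -0.0025  0.0019] roll 0.00599829853256284
[ 0.58718243  0.18896217 -0.41041629] 0.009735071852155537
```

View pics/w4.png

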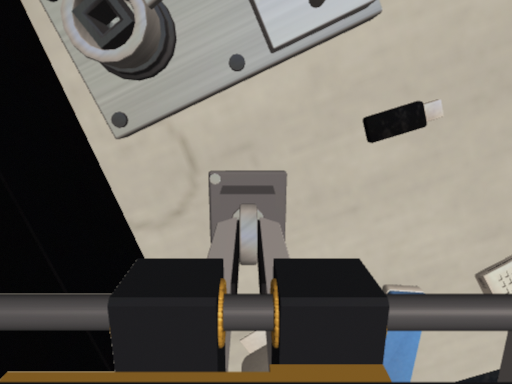

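View pics/s4.png

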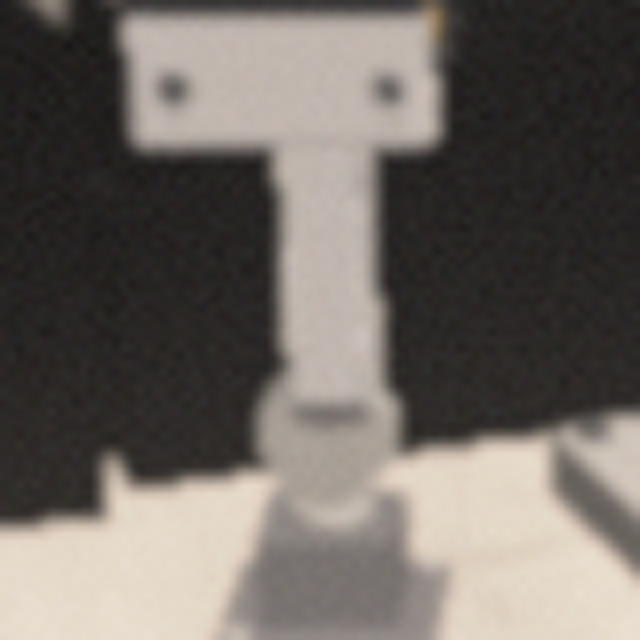

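Call:
send_rows(
  increments=[
    [-1,-0.01,0,0,0],
    [-1,-0.025,0,0,0],
    [-1,-0.045,0,0,0],
    [-1,-0.062,0,0,0],
    [-1,-0.07,0,0,0],
  ],
)

```text
time: 4.32
tool_pos: [0.4089, -0.0898, 0.1326]
ee_rot: [3.064, 1.566, -0.381]
wrist_force: [0.4, 0.5, -0.4]
width: 0.0096
```

Call:
send_rows(
  increments=[
    [-1,-0.003,0,0,-0.12],
    [-1,-0.006,0,0,-0.24],
    [-1,-0.006,0,0,-0.36],
    [-1,-0.006,0,0,-0.48],
    [-1,-0.006,0,0,-0.6],
  ],
)

```text
time: 4.73
tool_pos: [0.4075, -0.0892, 0.1356]
ee_rot: [-0.149, 1.571, -2.988]
wrist_force: [-0.3, 0.0, -1.2]
width: 0.0096
```

Run:
```python
from h import *
import pickle
delta([.535,-.058,.137],0.33-np.pi/2)
w=robot.snapshot("wrist");cv2.imwrite("pics/w5.png",w["image"][:,:,::-1])
s=robot.snapshot("side");t=robot.snapshot("top");crop(s,130,290,120,240,5,"s5.png")
o=robot.get_obs();print(o["wrist_force"],o["width"]);pickle.dump((w,s,t,pose()),open("w5.pkl","wb"))
```

```text
t 4.73 pos [ 0.4075 -0.0892  0.1356] jawyaw -1.268 j6 0.916 shift [-0.0014  0.0082 -0.1311] roll -0.027189198009925253
[-0.09395204 -0.11694246 -1.36297352] 0.009464937263924665
```

View pics/w5.png

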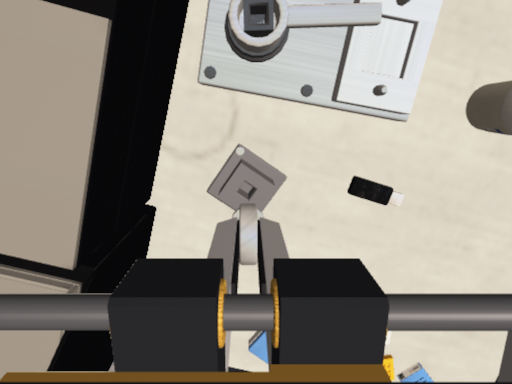

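View pics/s5.png

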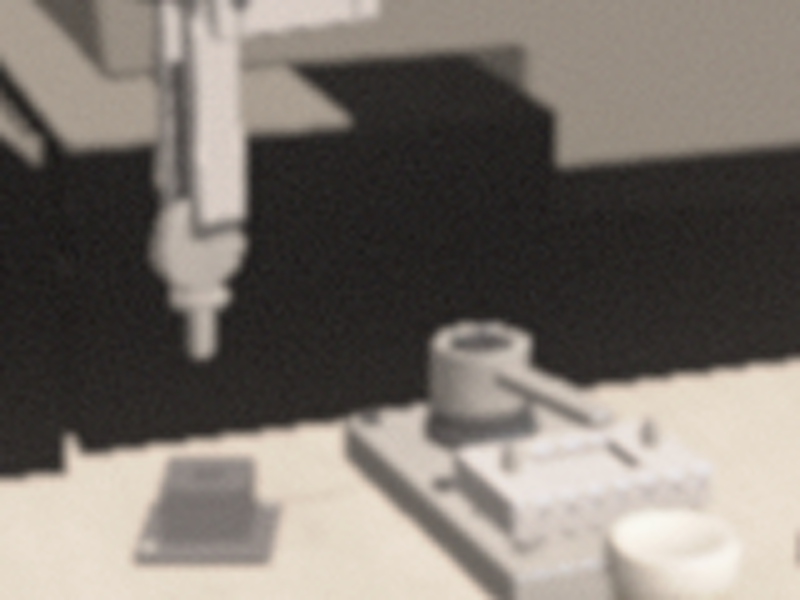

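Run:
```python
from h import *
import pickle
w,s,t,_=pickle.load(open("w5.pkl","rb"))
crop(w,190,450,0,120,3,"w5l.png");crop(w,225,295,0,60,10,"w5h.png");crop(t,190,240,150,210,10,"t5h.png")
```

```text
(no output)
```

View pics/w5l.png

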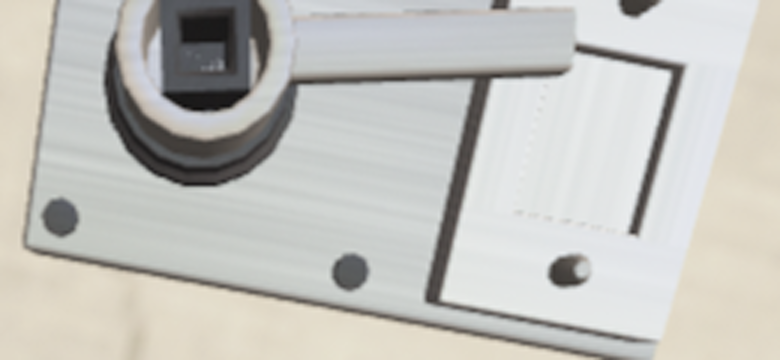

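View pics/w5h.png

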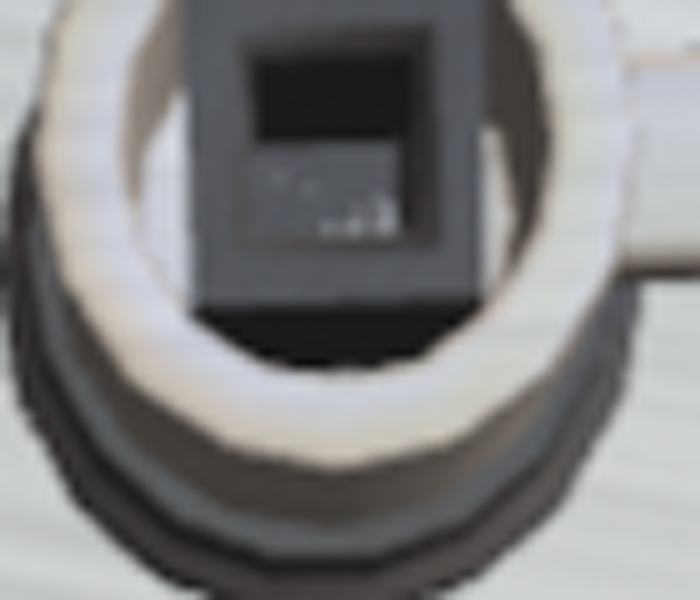

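View pics/t5h.png

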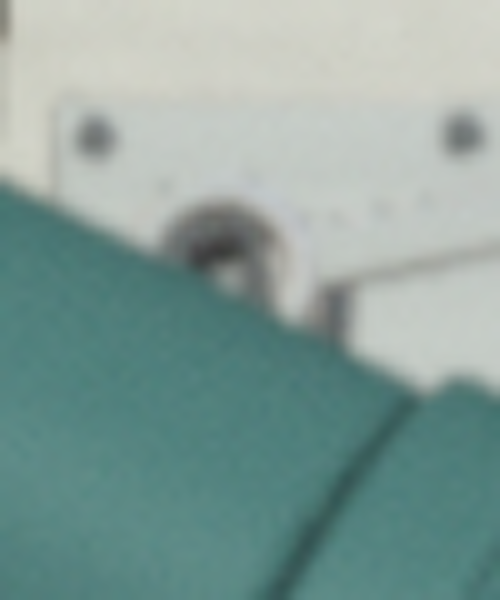

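Run:
```python
from h import *
import pickle
w,s,t,(o,R)=pickle.load(open("w5.pkl","rb"))
T=w["world_from_camera"];print("cam",np.round(R.T@(T[:3,3]-o["tool_pos"]),4), np.round(Ro.from_matrix(R.T@T[:3,:3]).as_rotvec(),4))
for px in [(259,14.2),(258.2,14),(249,14.2)]:
  for z in (.065,):
    P=onz(w,px,z);q=R.T@(P-o["tool_pos"]);print(px,np.round(P,4),np.round(q,4))
c=[onz(w,(225+a/10,b/10),.065) for a,b in [(240,35),(440,28),(440,242),(245,248)]];print(np.linalg.norm(c[0]-c[1]),np.linalg.norm(c[1]-c[2]))
# key collar bottom tip etc
for z,n in ((-.0514,"tip"),(-.0254,"collar top"),(.0126,"bow top")):
    print(n,proj(w,o["tool_pos"]+[0,0,z]))
```

```text
cam [-0.1787 -0.002  -0.0711] [1.0214 1.0323 1.3081]
(259, 14.2) [ 0.535  -0.0555  0.065 ] [ 0.0704  0.0047 -0.1319]
(258.2, 14) [ 0.535 -0.055  0.065] [ 0.0704  0.0041 -0.132 ]
(249, 14.2) [ 0.533  -0.0491  0.065 ] [ 0.0704 -0.0021 -0.1318]
0.013459321647539055 0.013209063699337106
tip [250.19732902 208.62310102]
collar top [250.4161926  220.59978843]
bow top [250.8474891 244.201263 ]
```

Call:
send_rows(
  increments=[
    [-1,0,0.001,-0.03,-0.01],
    [-1,0,0.003,-0.065,-0.02],
    [-1,0,0.005,-0.1,-0.036],
    [-1,0,0.0066,-0.125,-0.036],
    [-1,0,0.0066,-0.134,-0.036],
  ],
)

```text
time: 5.3
tool_pos: [0.5402, -0.0556, 0.1348]
ee_rot: [-2.677, 1.57, 0.796]
wrist_force: [-0.3, 0.6, 0.0]
width: 0.0095
```

Call:
send_rows(
  increments=[
    [-1,0,0,0,0],
  ],
)

```text
time: 5.38
tool_pos: [0.5387, -0.0559, 0.1347]
ee_rot: [-0.536, 1.569, 2.937]
wrist_force: [-0.2, 0.0, -1.3]
width: 0.0098
```

Run:
```python
from h import *
import pickle
delta([.535,-.058,.137],0.33-np.pi/2)
w=robot.snapshot("wrist");cv2.imwrite("pics/w6.png",w["image"][:,:,::-1])
s=robot.snapshot("side");t=robot.snapshot("top");crop(s,170,290,130,220,6.5,"s6.png");crop(w,200,300,150,260,7,"w6c.png")
o=robot.get_obs();print(o["wrist_force"],o["width"]);pickle.dump((w,s,t,pose()),open("w6.pkl","wb"))
```

```text
t 5.38 pos [ 0.5387 -0.0559  0.1347] jawyaw -1.239 j6 1.031 shift [-0.0023  0.0008  0.0042] roll 0.0021684051502448565
[-0.37528275  0.24406748 -1.05981545] 0.009788005895856506
```

View pics/w6c.png

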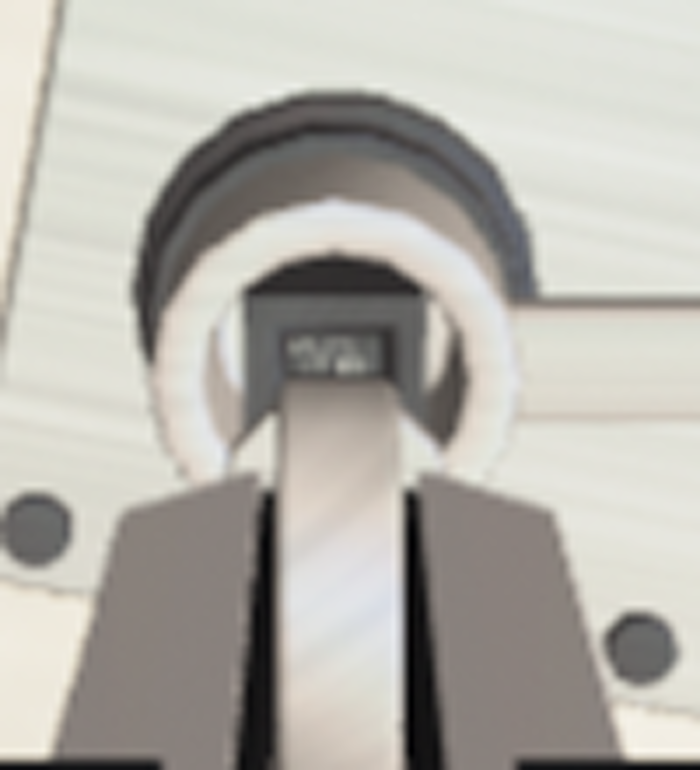

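View pics/s6.png

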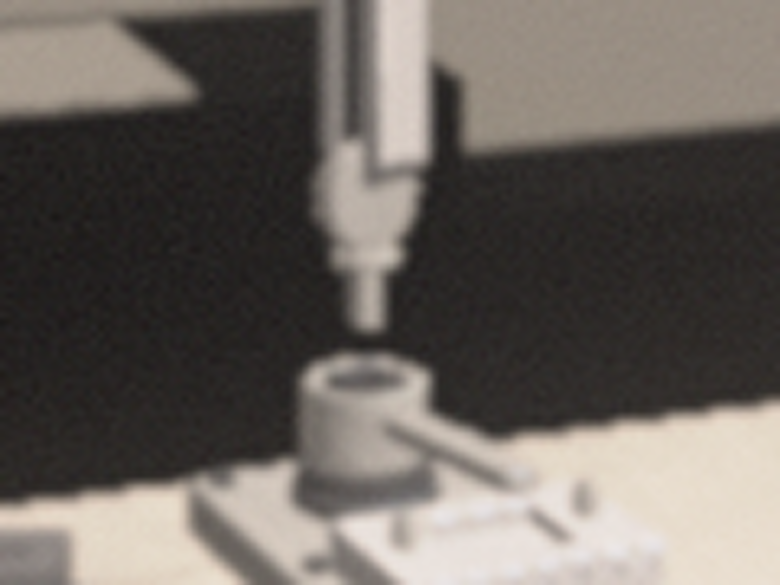

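Call:
send_rows(
  increments=[
    [-1,0.006,0,0,0],
    [-1,0.012,0,0,0],
    [-1,0.018,0,0,0],
    [-1,0.022,0,0,0],
    [-1,0.025,0,0,0],
  ],
)

```text
time: 5.95
tool_pos: [0.5368, -0.0565, 0.1094]
ee_rot: [-0.481, 1.569, 2.993]
wrist_force: [0.3, -0.4, -0.4]
width: 0.0098
```

Call:
send_rows(
  increments=[
    [-1,0.004,0,0,0],
    [-1,0.008,0,0,0],
    [-1,0.011,0,0,0],
    [-1,0.013,0,0,0],
    [-1,0.015,0,0,0],
  ],
)

```text
time: 6.37
tool_pos: [0.5377, -0.0564, 0.0952]
ee_rot: [0.878, 1.571, -1.931]
wrist_force: [-0.1, 0.4, -0.1]
width: 0.0094
```

Call:
send_rows(
  increments=[
    [-1,0.001,0,0,0],
    [-1,0.002,0,0,0],
    [-1,0.003,0,0,0],
    [-1,0.003,0,0,0],
  ],
)

```text
time: 6.7
tool_pos: [0.5379, -0.0564, 0.0943]
ee_rot: [2.54, 1.57, -0.269]
wrist_force: [-3.0, 1.3, 6.0]
width: 0.0095
```

Run:
```python
from h import *
import pickle
delta([.535,-.058,.137],0.33-np.pi/2)
w=robot.snapshot("wrist")
s=robot.snapshot("side");crop(s,170,290,130,220,6.5,"s7.png");crop(w,200,300,150,260,7,"w7c.png")
o=robot.get_obs();print(o["wrist_force"],o["width"])
```

```text
t 6.7 pos [ 0.5379 -0.0564  0.0943] jawyaw -1.238 j6 1.029 shift [-0.0427  0.0006  0.0032] roll 0.0029101683236316678
[-2.87764928  1.42399912  6.33824874] 0.00952694586913948
```

View pics/s7.png

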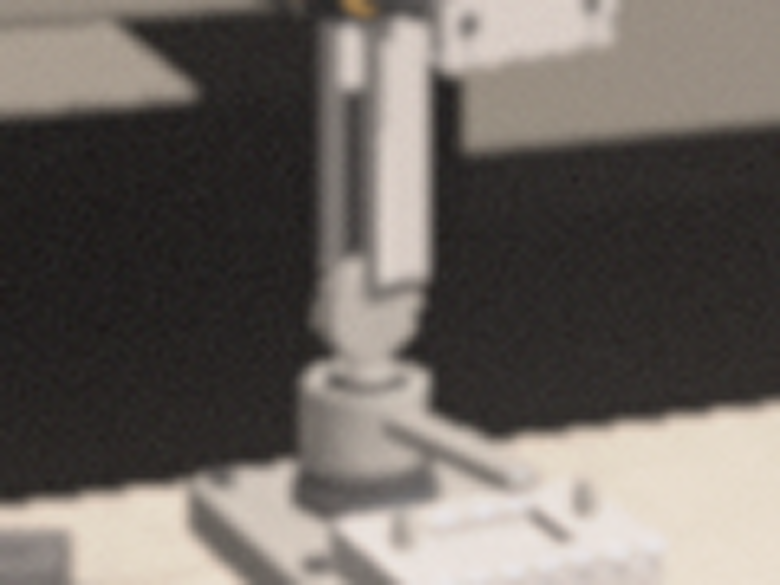

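View pics/w7c.png

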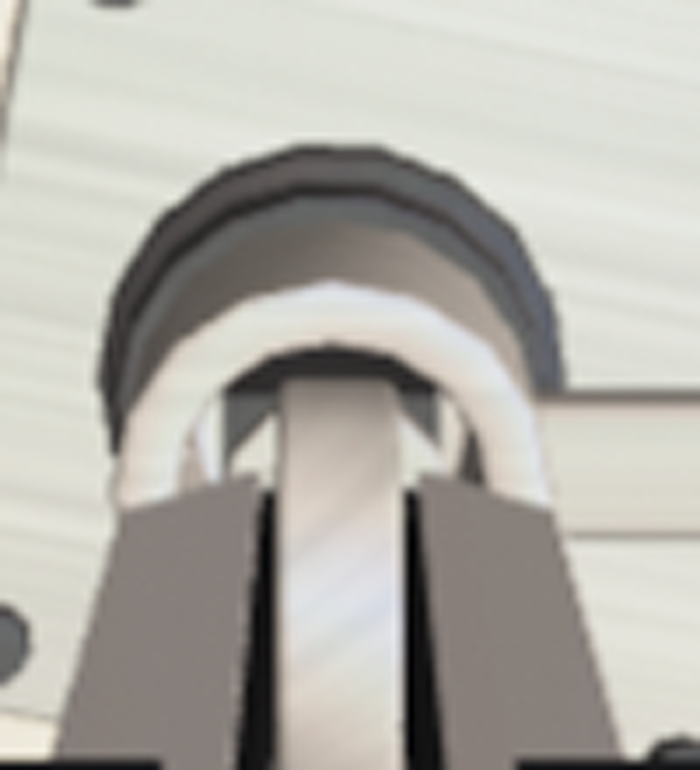

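Call:
send_rows(
  increments=[
    [-1,0,0,0,-0.12],
    [-1,0,-0.0005,0,-0.24],
    [-1,0,-0.0007,0.0001,-0.36],
    [-1,0,-0.0009,0.0002,-0.48],
    [-1,0,-0.0011,0.0003,-0.6],
  ],
)

```text
time: 7.22
tool_pos: [0.5369, -0.0551, 0.0943]
ee_rot: [3.109, 1.57, 0.906]
wrist_force: [-2.9, 2.1, 7.2]
width: 0.0096
```

Run:
```python
from h import *
delta([.535,-.058,.137],0.33-np.pi/2)
o=robot.get_obs();print(o["wrist_force"],o["wrist_torque"],o["width"],o["joint_positions"])
```

```text
t 7.22 pos [ 0.5369 -0.0551  0.0943] jawyaw -0.632 j6 0.424 shift [-0.0427  0.0002  0.0034] roll 0.6086312173354724
[-2.86290877  2.05312432  7.22770805] [ 0.28629456  0.75608516 -0.03885451] 0.009596868437166116 [-2.07699188e-01  1.12798679e-01  1.56555041e+00  5.83437960e-04
  1.46295802e+00  4.24403202e-01]
```

Call:
send_rows(
  increments=[
    [-1,0,0,0,-0.12],
    [-1,0,-0.0005,0,-0.24],
    [-1,0,-0.0007,0.0001,-0.36],
    [-1,0,-0.0009,0.0002,-0.48],
    [-1,0,-0.0011,0.0003,-0.6],
  ],
)

```text
time: 7.63
tool_pos: [0.5357, -0.0544, 0.0944]
ee_rot: [-3.072, 1.57, 1.609]
wrist_force: [-4.1, 1.5, 7.0]
width: 0.0099
```

Run:
```python
from h import *
delta([.535,-.058,.137],0.33-np.pi/2)
o=robot.get_obs();print(o["wrist_force"],o["wrist_torque"],o["width"])
w=robot.snapshot("wrist");cv2.imwrite("pics/w8.png",w["image"][:,:,::-1])
```

```text
t 7.63 pos [ 0.5357 -0.0544  0.0944] jawyaw -0.032 j6 -0.175 shift [-0.0426 -0.0005  0.0035] roll 1.2088304256481264
[-4.05298203  1.48569253  6.97627643] [ 0.31383787  0.83467252 -0.05314021] 0.009878785353027126
```

View pics/w8.png

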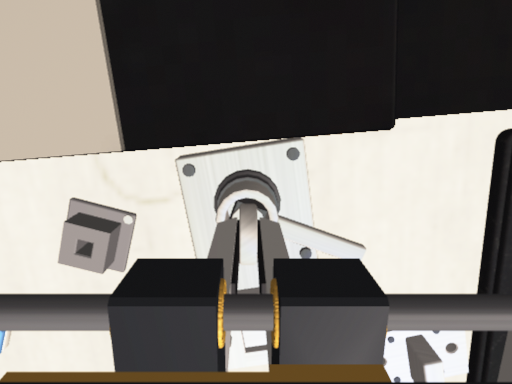

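Call:
send_rows(
  increments=[
    [-1,0,0,0,-0.08],
    [-1,0,0,0,-0.16],
    [-1,0,-0.0004,0,-0.22],
    [-1,0,-0.0004,0,-0.26],
  ],
)

```text
time: 8.02
tool_pos: [0.535, -0.0544, 0.0944]
ee_rot: [-2.924, 1.57, 2.013]
wrist_force: [-4.1, 1.8, 6.6]
width: 0.0099
```

Run:
```python
from h import *
delta([.535,-.058,.137],0.33-np.pi/2)
o=robot.get_obs();print(o["wrist_force"],o["wrist_torque"],o["width"])
w=robot.snapshot("wrist");cv2.imwrite("pics/w9.png",w["image"][:,:,::-1])
```

```text
t 8.02 pos [ 0.535  -0.0544  0.0944] jawyaw 0.225 j6 -0.432 shift [-0.0426 -0.0009  0.0035] roll 1.4655969109566949
[-4.08448725  1.82634833  6.55998549] [ 0.42726621  0.89950002 -0.05079377] 0.009871696274908153
```

View pics/w9.png

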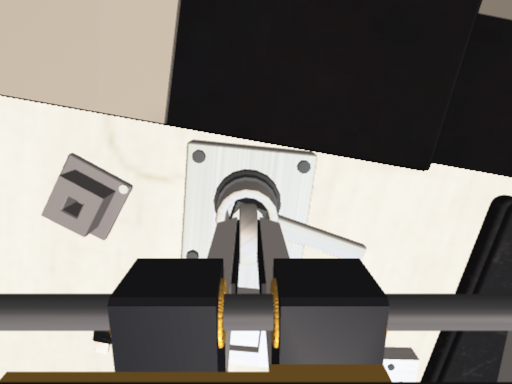

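Call:
send_rows(
  increments=[
    [-1,0,0,0,-0.06],
    [-1,0,0,0,-0.11],
    [-1,0,-0.0004,0,-0.15],
  ],
)

```text
time: 8.32
tool_pos: [0.5347, -0.0545, 0.0944]
ee_rot: [-3.042, 1.57, 2.045]
wrist_force: [-4.0, 2.5, 7.6]
width: 0.0096
```

Run:
```python
from h import *
delta([.535,-.058,.137],0.33-np.pi/2)
o=robot.get_obs();print(o["wrist_force"],o["wrist_torque"],o["width"])
```

```text
t 8.32 pos [ 0.5347 -0.0545  0.0944] jawyaw 0.374 j6 -0.582 shift [-0.0426 -0.001   0.0033] roll -1.5263467272640208
[-4.02875485  2.49968969  7.57259296] [ 0.40720483  0.84793578 -0.03240015] 0.009597184550200947
```

Call:
send_rows(
  increments=[
    [-1,0,0,0,-0.03],
    [-1,0,0,0,-0.06],
    [-1,0,0,0,-0.09],
  ],
)

```text
time: 8.57
tool_pos: [0.5345, -0.0545, 0.0944]
ee_rot: [-2.851, 1.569, 2.325]
wrist_force: [-4.6, 1.8, 7.9]
width: 0.0095
```

Run:
```python
from h import *
delta([.535,-.058,.137],0.33-np.pi/2)
o=robot.get_obs();print(o["wrist_force"],o["wrist_torque"],o["width"])
w=robot.snapshot("wrist");cv2.imwrite("pics/w10.png",w["image"][:,:,::-1])
s=robot.snapshot("side");crop(s,170,290,130,220,6.5,"s10.png");
```

```text
t 8.57 pos [ 0.5345 -0.0545  0.0944] jawyaw 0.464 j6 -0.671 shift [-0.0426 -0.0011  0.0033] roll -1.4371813005406247
[-4.60761041  1.79915045  7.85993835] [ 0.40296499  0.9405827  -0.06323266] 0.009501011901170454
```

View pics/w10.png

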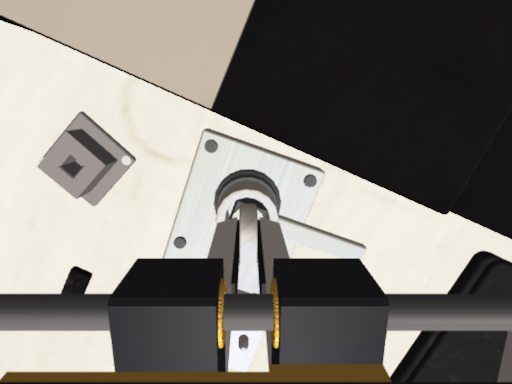

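View pics/s10.png

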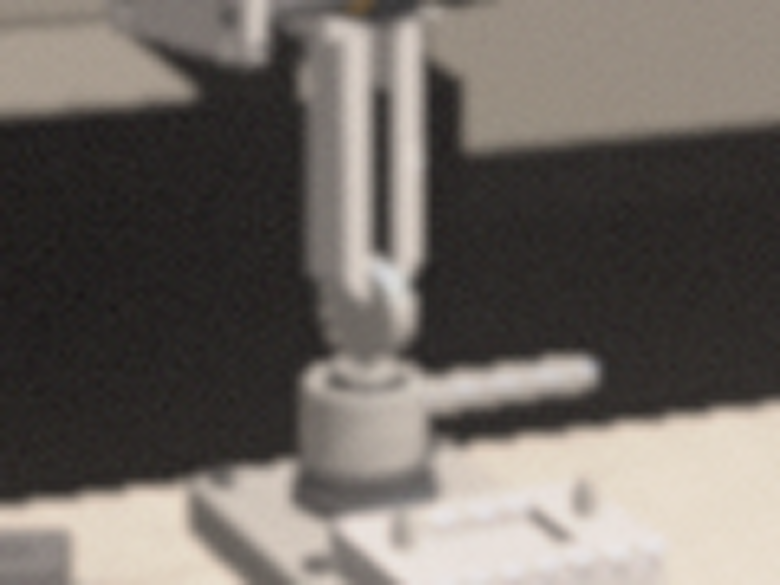

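Call:
send_rows(
  increments=[
    [-1,0,0,0,-0.03],
    [-1,0,0,0,-0.06],
    [-1,0,0,0,-0.09],
  ],
)

```text
time: 8.92
tool_pos: [0.5344, -0.0546, 0.0944]
ee_rot: [-2.648, 1.569, 2.617]
wrist_force: [-6.4, 1.2, 9.1]
width: 0.0097
```

Run:
```python
from h import *
delta([.535,-.058,.137],0.33-np.pi/2)
o=robot.get_obs();print(o["wrist_force"],o["wrist_torque"],o["width"])
s=robot.snapshot("side");crop(s,170,290,130,220,6.5,"s11.png");
w=robot.snapshot("wrist");cv2.imwrite("pics/w11.png",w["image"][:,:,::-1])
P=onz(s,(170+595/6.5,130+372/6.5),.058);print(P,np.arctan2(P[1]+.058,P[0]-.536))
```

```text
t 8.92 pos [ 0.5344 -0.0546  0.0944] jawyaw 0.553 j6 -0.761 shift [-0.0426 -0.0013  0.0031] roll -1.3475584568462269
[-6.40272692  1.24981175  9.05657046] [ 0.3406265   0.99643964 -0.23201732] 0.009721976891738883
[ 0.61709333 -0.06228343  0.058     ] -0.052771912227536424
```

View pics/w11.png

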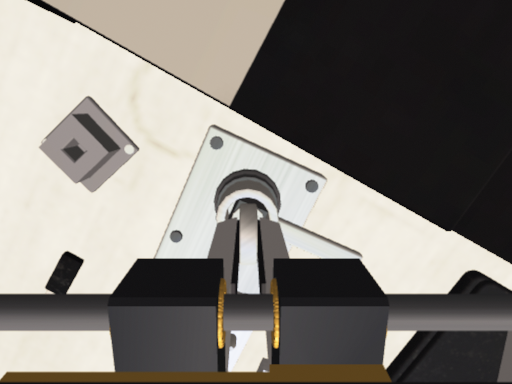

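View pics/s11.png

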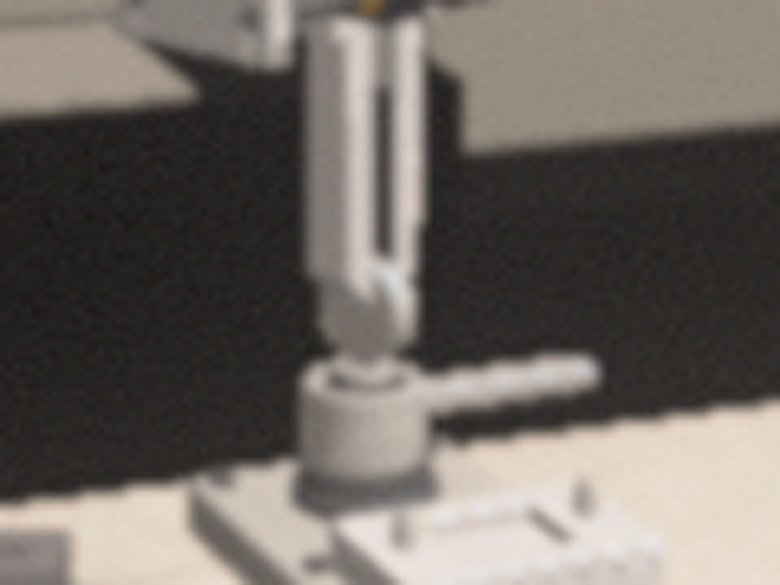

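Call:
send_rows(
  increments=[
    [-1,0,0,0,-0.03],
    [-1,0,0,0,-0.05],
    [-1,0,0,0,-0.05],
  ],
)

```text
time: 9.27
tool_pos: [0.5343, -0.0547, 0.0944]
ee_rot: [-2.617, 1.569, 2.697]
wrist_force: [-5.5, 1.2, 7.6]
width: 0.0099
```

Run:
```python
from h import *
import pickle
delta([.535,-.058,.137],0.33-np.pi/2)
o=robot.get_obs();print(o["wrist_force"],o["wrist_torque"],o["width"])
w=robot.snapshot("wrist");crop(w,150,400,100,270,3.1,"w12.png")
s=robot.snapshot("side");pickle.dump((w,s,pose()),open("w12.pkl","wb"))
for L in (1.37,1.47,1.57):
    a=.13+L-np.pi/2; print(L,(proj(s,[.5355+.087*np.cos(a),-.0575+.087*np.sin(a),.054])-[170,130])*6.5)
crop(s,170,290,130,220,6.5,"s12.png")
```

```text
t 9.27 pos [ 0.5343 -0.0547  0.0944] jawyaw 0.602 j6 -0.81 shift [-0.0426 -0.0013  0.003 ] roll -1.2984681489239533
[-5.45519741  1.19341738  7.63415705] [ 0.36251006  1.03667937 -0.22817766] 0.00991765160650048
1.37 [609.97493425 382.56821113]
1.47 [601.30816158 374.37856618]
1.57 [590.50100505 366.57290418]
```

View pics/w12.png

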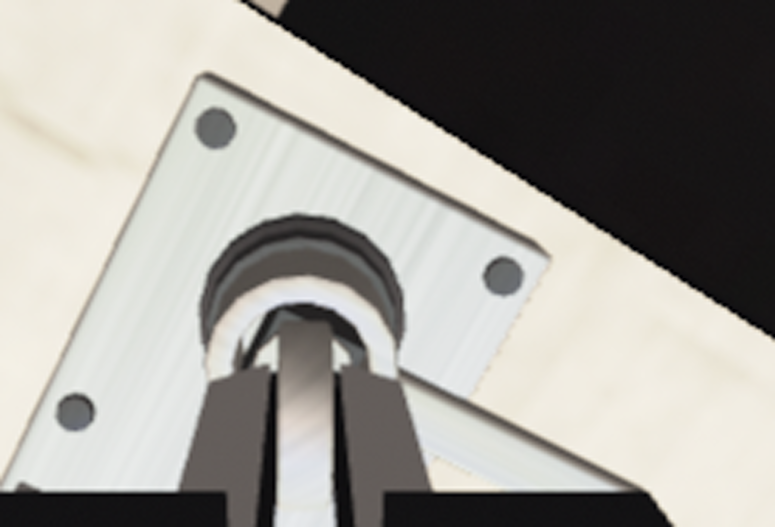

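View pics/s12.png

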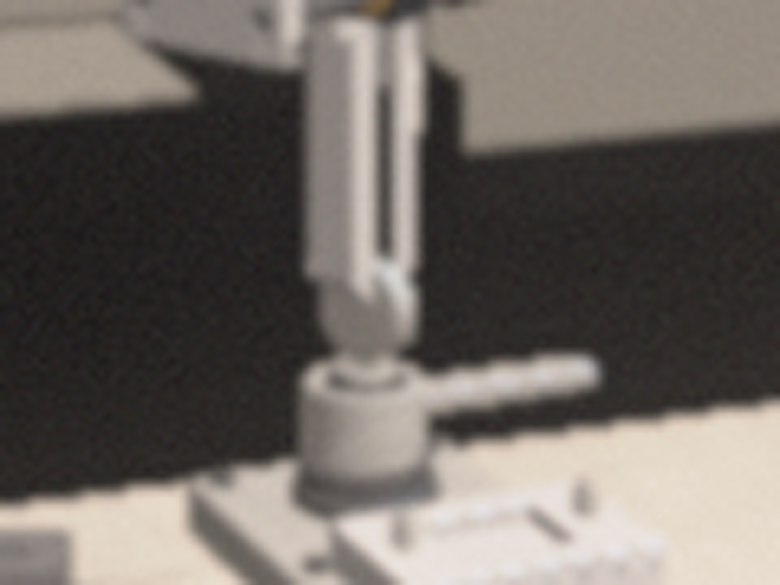

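Run:
```python
from h import *
import pickle
w,s,_=pickle.load(open("w12.pkl","rb"))
g=lambda p,z:np.array(crops2(w,'',p,150,100,3.1,z))
a=g([(205,74),(548,250)],.02);b=g([(400,372),(640,490)],.054);b2=g([(400,372),(640,490)],.058);b3=g([(400,372),(640,490)],.05)
for x in (a,b,b2,b3):
    d=x[1]-x[0];print(np.arctan2(d[1],d[0]),x[:, :2].round(4).tolist())
```

```text
0.13096154574447672 [[0.4826, -0.0188], [0.5767, -0.0064]]
0.12907490812225958 [[0.5557, -0.0455], [0.6175, -0.0375]]
0.12907490812225964 [[0.5546, -0.0446], [0.6153, -0.0367]]
0.12907490812225952 [[0.5568, -0.0464], [0.6198, -0.0382]]
```

Call:
send_rows(
  increments=[
    [-0.2,0,0,0,0],
    [-0.2,0,0,0,0],
    [-0.2,0,0,0,0],
    [-0.2,0,0,0,0],
    [-0.2,-0.01,0,0,0],
  ],
)

```text
time: 9.78
tool_pos: [0.5337, -0.0549, 0.1003]
ee_rot: [-2.355, 1.566, 2.96]
wrist_force: [-0.8, 0.8, -0.5]
width: 0.0369
```

Call:
send_rows(
  increments=[
    [0.4,-0.02,0,0,0],
    [0.4,-0.045,0,0,0],
    [0.4,-0.07,0,0,0],
    [0.4,-0.09,0,0,0.1],
    [0.4,-0.1,0,0,0.2],
  ],
)

```text
time: 10.2
tool_pos: [0.5366, -0.0554, 0.2068]
ee_rot: [0.958, 1.565, -0.216]
wrist_force: [-1.1, -0.3, 1.5]
width: 0.065
```

Run:
```python
from h import *
import pickle
delta([.679,-.208,.20],0.197)
o=robot.get_obs();print(o["wrist_force"],o["wrist_torque"],o["width"])
w=robot.snapshot("wrist");cv2.imwrite("pics/w13.png",w["image"][:,:,::-1])
s=robot.snapshot("side");crop(s,170,290,130,220,6.5,"s13.png")
```

```text
t 10.2 pos [ 0.5366 -0.0554  0.2068] jawyaw 0.397 j6 -0.605 shift [0.0079 0.0722 0.1957] roll 0.200236810912934
[-1.06933476 -0.33958057  1.53767893] [-0.03642425 -0.05065393 -0.004553  ] 0.0650058623386888
```

View pics/w13.png

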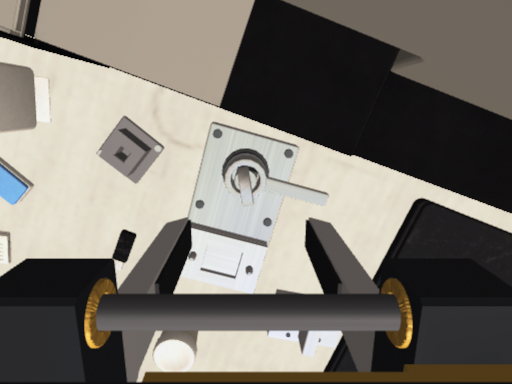

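View pics/s13.png

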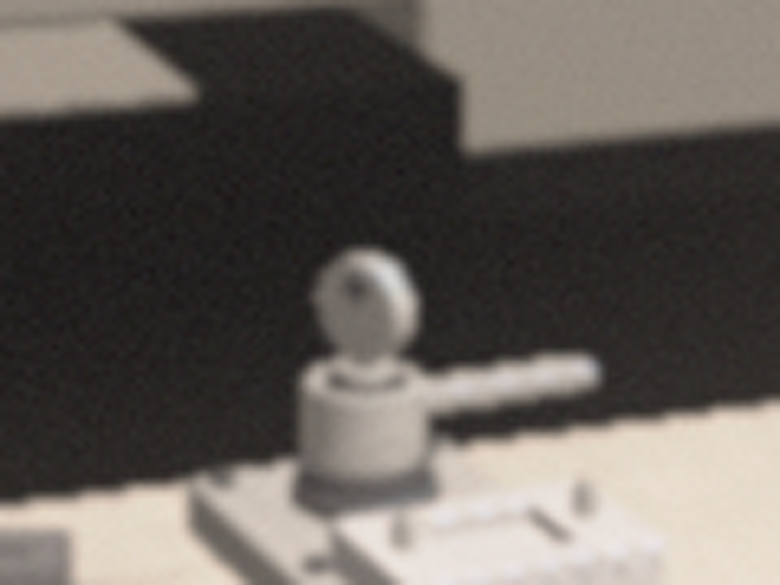

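Call:
send_rows(
  increments=[
    [0.4,0,0.013,0.035,0.04],
    [0.4,0,0.026,0.07,0.08],
    [0.4,0,0.039,0.106,0.12],
    [0.4,0,0.052,0.142,0.16],
    [0.4,0,0.064,0.175,0.2],
  ],
)

```text
time: 10.72
tool_pos: [0.6631, -0.1926, 0.2007]
ee_rot: [-2.033, 1.569, 2.882]
wrist_force: [0.9, 0.8, 1.3]
width: 0.0659
```

Call:
send_rows(
  increments=[
    [0.4,0,0.0,0.0,0],
    [0.4,0,0,0,0],
  ],
)

```text
time: 10.88
tool_pos: [0.6623, -0.1923, 0.1983]
ee_rot: [-2.149, 1.565, 2.766]
wrist_force: [0.5, 0.1, 0.0]
width: 0.066
```

Run:
```python
from h import *
import pickle
delta([.679,-.208,.20],0.197)
w=robot.snapshot("wrist");cv2.imwrite("pics/w14.png",w["image"][:,:,::-1])
t=robot.snapshot("top")
pickle.dump((w,t,pose()),open("w14.pkl","wb"))
crop(w,170,330,130,290,4,"w14c.png")
```

```text
t 10.88 pos [ 0.6623 -0.1923  0.1983] jawyaw 0.202 j6 -0.567 shift [-0.0018  0.0132  0.0187] roll 0.005492576444876329
```

View pics/w14.png

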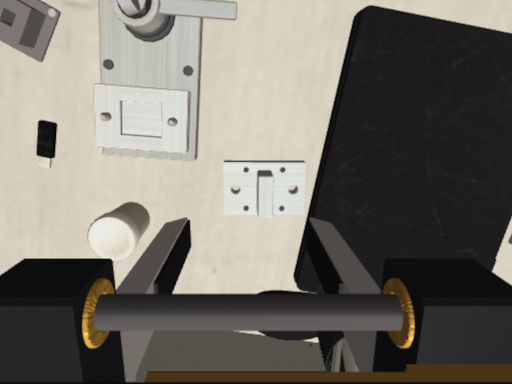

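Run:
```python
from h import *
import pickle
w,t,_=pickle.load(open("w14.pkl","rb"))
crop(w,215,315,150,225,8,"w14u.png");crop(w,85,205,75,170,6.5,"w14l.png")
```

```text
(no output)
```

View pics/w14u.png

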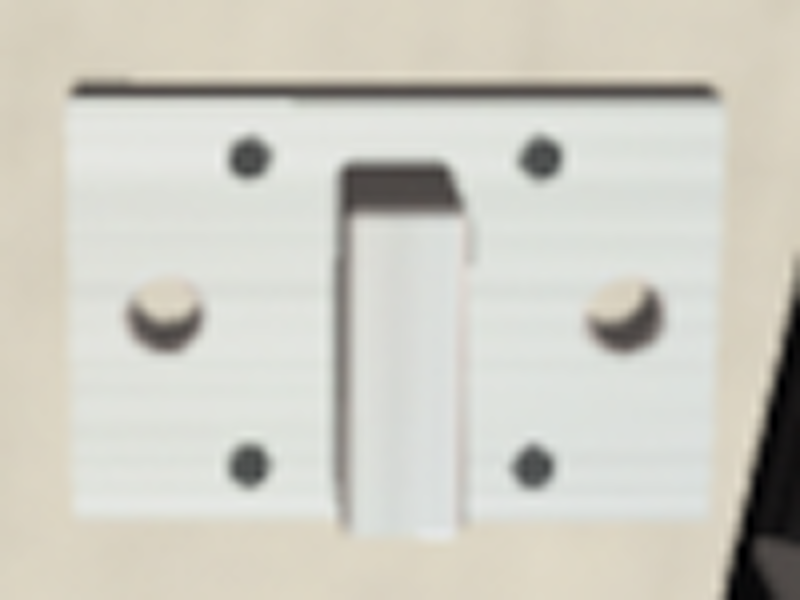

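View pics/w14l.png

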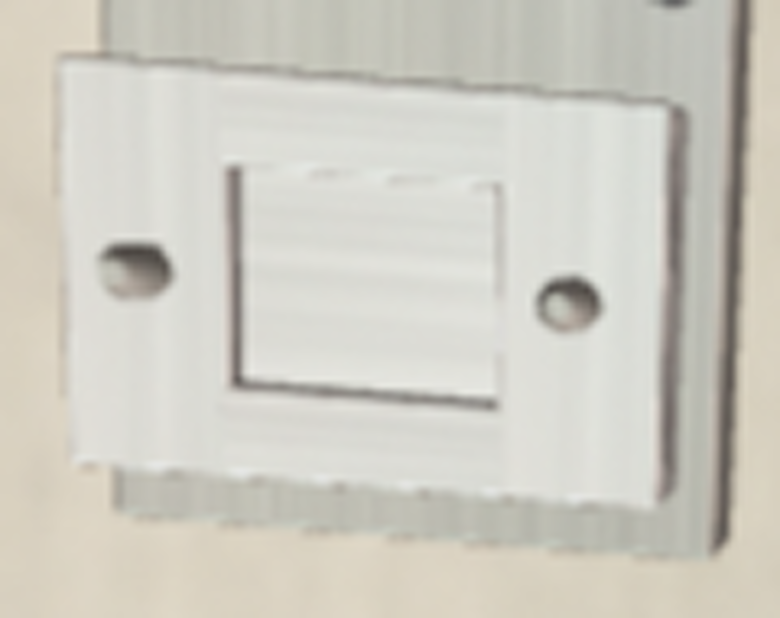

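Run:
```python
from h import *
import pickle
w,t,(o,R)=pickle.load(open("w14.pkl","rb"))
u=lambda p,z:np.array(crops2(w,'',p,215,150,8,z));l=lambda p,z:np.array(crops2(w,'',p,85,75,6.5,z))
tl=lambda P:np.round((P-o["tool_pos"])@R,4)
h=u([(165,315),(624,315)],.016);print("holes",h.round(4).tolist(),np.linalg.norm(h[0]-h[1]),"ang",np.arctan2(*(h[1]-h[0])[[1,0]]),"mid",h.mean(0),tl(h.mean(0)))
c=u([(66,98),(724,98),(708,518),(72,518)],.016);print("plate",c.mean(0),tl(c.mean(0)),[np.linalg.norm(c[i]-c[i-1]).round(4) for i in range(4)])
r=u([(349,213),(465,213),(461,530),(350,530)],.05);print("rib",r.mean(0),tl(r.mean(0)),[np.linalg.norm(r[i]-r[i-1]).round(4) for i in range(4)])
c=l([(60,57),(682,102),(657,505),(75,465)],.046);print("lower",c.mean(0),[np.linalg.norm(c[i]-c[i-1]).round(4) for i in range(4)],np.arctan2(*(c[1]-c[0])[[1,0]]),np.arctan2(*(c[2]-c[3])[[1,0]]))
d=l([(123,270),(565,307)],.0585);print("dow top",d,np.linalg.norm(d[0]-d[1]),d.mean(0),np.arctan2(*(d[1]-d[0])[[1,0]]))
print("finger mid?",tl(np.array([onz(w,(248.2,190),.016)])))
```

```text
holes [[0.652, -0.2113, 0.016], [0.7143, -0.1984, 0.016]] 0.06360120629619942 ang 0.2037553508087799 mid [ 0.68315228 -0.20481532  0.016     ] [0.1854 0.0182 0.0187]
plate [ 0.682773   -0.20446108  0.016     ] [0.1854 0.0179 0.0182] [np.float64(0.0599), np.float64(0.0894), np.float64(0.0598), np.float64(0.0898)]
rib [ 0.68309206 -0.20422166  0.05      ] [0.1514 0.0182 0.018 ] [np.float64(0.0414), np.float64(0.0144), np.float64(0.0414), np.float64(0.0142)]
lower [ 0.54933239 -0.15357098  0.046     ] [np.float64(0.0594), np.float64(0.0905), np.float64(0.0593), np.float64(0.0885)] 0.133056504679464 0.13436119238610855
dow top [[ 0.51829    -0.15717454  0.0585    ]
 [ 0.58110291 -0.14955628  0.0585    ]] 0.06327320634359589 [ 0.54969645 -0.15336541  0.0585    ] 0.12069536494339188
finger mid? [[0.1855 0.0008 0.0199]]
```

Run:
```python
from h import *
import pickle
t,s=pickle.load(open("snap0.pkl","rb"))
for p in [(357,62),(350,45),(340,62),(378,62)]: print(onz(t,p,.12).round(3))
print(tri(t,(380,62),s,(435,186)),tri(t,(346,40),s,(397,168)))
```

```text
[ 0.801 -0.335  0.12 ]
[ 0.838 -0.317  0.12 ]
[ 0.797 -0.299  0.12 ]
[ 0.806 -0.378  0.12 ]
(array([ 0.80198338, -0.38173728,  0.14640434]), np.float64(0.02072559858363017)) (array([ 0.80944185, -0.29520876,  0.1625661 ]), np.float64(0.023630172853405414))
```

Call:
send_rows(
  increments=[
    [0.1,0.02,0.009,0.009,0],
    [0.1,0.05,0.0174,0.0184,0],
    [0.1,0.08,0.0174,0.0184,0],
    [0.1,0.105,0.0174,0.0184,0],
    [0.1,0.12,0.0174,0.0184,0],
  ],
)

```text
time: 11.4
tool_pos: [0.6811, -0.2035, 0.0797]
ee_rot: [-2.184, 1.567, 2.733]
wrist_force: [0.0, 0.3, -1.2]
width: 0.0518
```

Call:
send_rows(
  increments=[
    [0.1,0,0,0,0],
    [0.1,0,0,0,0],
  ],
)

```text
time: 11.57
tool_pos: [0.6824, -0.2042, 0.0828]
ee_rot: [-2.233, 1.57, 2.683]
wrist_force: [0.5, 1.1, -0.5]
width: 0.0515
```

Run:
```python
from h import *
import pickle
delta([.683,-.205,.022],0.203)
w=robot.snapshot("wrist");cv2.imwrite("pics/w15.png",w["image"][:,:,::-1])
s=robot.snapshot("side")
pickle.dump((w,s,pose()),open("w15.pkl","wb"))
crop(s,260,370,150,250,6,"s15.png");o=robot.get_obs();print(o["wrist_force"],o["width"])
```

```text
t 11.57 pos [ 0.6824 -0.2042  0.0828] jawyaw 0.204 j6 -0.574 shift [0.0608 0.0005 0.001 ] roll 0.001052452830200945
[ 0.16369538 -0.57194981  0.32835866] 0.052004550833278936
```

View pics/w15.png

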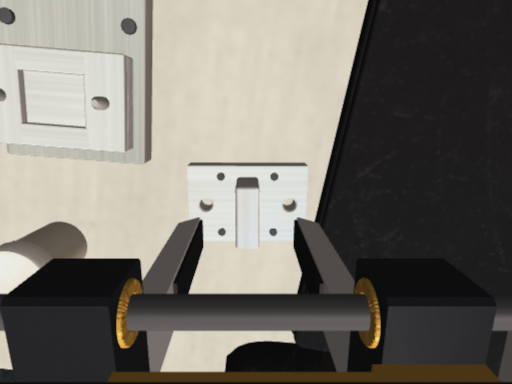

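View pics/s15.png

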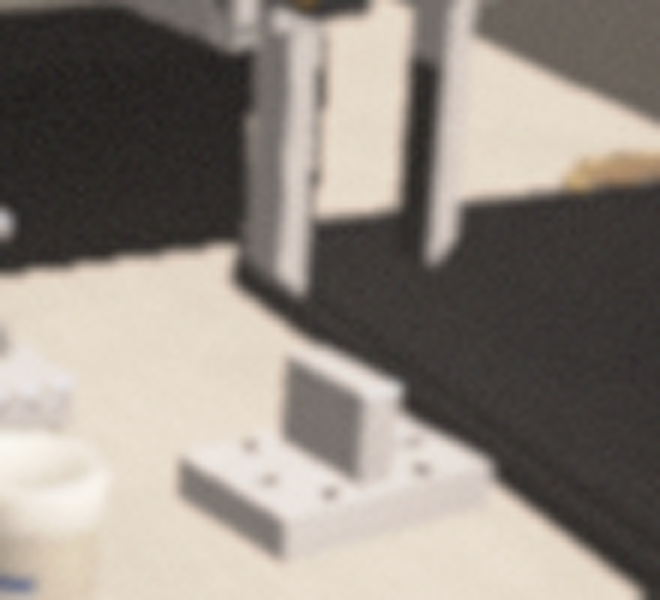

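Run:
```python
from h import *
import pickle
w,s,(o,R)=pickle.load(open("w15.pkl","rb"))
crop(w,180,320,155,255,5.7,"w15u.png")
```

View pics/w15u.png

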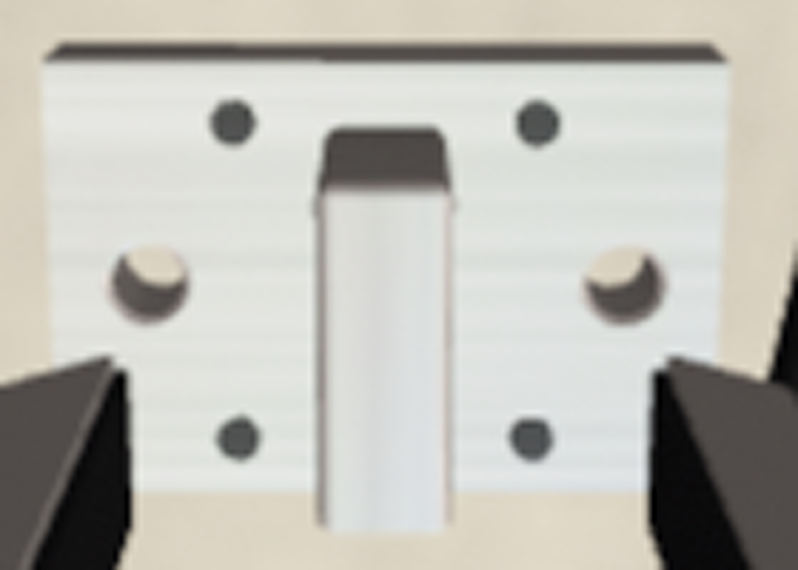

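Run:
```python
from h import *
import pickle
w,s,(o,R)=pickle.load(open("w15.pkl","rb"))
u=lambda p,z:np.array(crops2(w,'',p,180,155,5.7,z));tl=lambda P:np.round((P-o["tool_pos"])@R,4)
h=u([(149,285),(625,285)],.016);print(tl(h.mean(0)),np.linalg.norm(h[0]-h[1]))
r=u([(321,190),(451,190),(451,528),(321,528)],.05);print(tl(r.mean(0)))
```

```text
[ 0.0697 -0.0011 -0.0006] 0.06370565842188251
[ 0.0357 -0.0011 -0.0012]
```

Centred; descend and grip (tip to z ≈ 0.021).

Call:
send_rows(
  increments=[
    [0.1,0.02,0,-0.001,0],
    [0.1,0.04,0,-0.001,0],
    [0.1,0.053,0,-0.001,0],
    [0.1,0.059,0,-0.001,0],
    [0.1,0.06,0,-0.001,0],
  ],
)

```text
time: 12.08
tool_pos: [0.6826, -0.2045, 0.0218]
ee_rot: [-2.082, 1.569, 2.833]
wrist_force: [0.1, 1.0, 0.1]
width: 0.0517
```

Call:
send_rows(
  increments=[
    [0.1,0,0,0,0],
    [-1,0,0,0,0],
    [-1,0,0,0,0],
    [-1,0,0,0,0],
    [-1,0,0,0,0],
  ],
)

```text
time: 12.5
tool_pos: [0.6836, -0.2049, 0.0234]
ee_rot: [0.942, 1.569, -0.427]
wrist_force: [0.6, 0.5, -1.0]
width: 0.0288
```

Call:
send_rows(
  increments=[
    [-1,0,0,0,0],
    [-1,0,0,0,0],
    [-1,0,0,0,0],
    [-1,0,0,0,0],
    [-1,0,0,0,0],
  ],
)

```text
time: 12.92
tool_pos: [0.6828, -0.2049, 0.0228]
ee_rot: [-1.116, 1.57, -2.485]
wrist_force: [-1.6, 0.2, 2.2]
width: 0.0156
```

Run:
```python
from h import *
import pickle
delta([.683,-.205,.021],0.203)
w=robot.snapshot("wrist");crop(w,120,380,130,290,3,"w16.png")
o=robot.get_obs();print(o["wrist_force"],o["width"])
```

```text
t 12.92 pos [ 0.6828 -0.2049  0.0228] jawyaw 0.202 j6 -0.573 shift [0.0018 0.0001 0.0001] roll -0.0010635476686466916
[-2.34133862  0.00640916  2.59848995] 0.015976074900401212
```

View pics/w16.png

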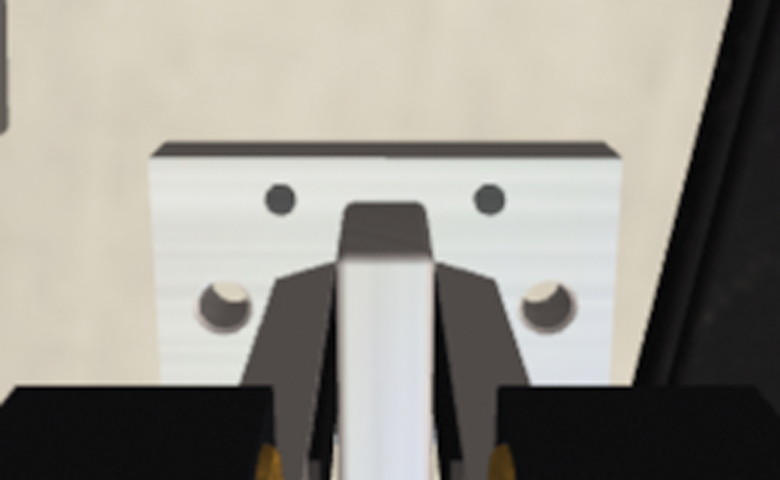

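Call:
send_rows(
  increments=[
    [-1,-0.005,0,0,0],
    [-1,-0.025,0,0,0],
    [-1,-0.055,0,0,0],
    [-1,-0.085,0,0,0],
    [-1,-0.1,0,0,0],
  ],
)

```text
time: 13.38
tool_pos: [0.6846, -0.205, 0.1264]
ee_rot: [1.08, 1.565, -0.288]
wrist_force: [0.5, 0.6, -1.5]
width: 0.0156
```

Run:
```python
from h import *
delta([.5588,-.229,.123],0.131)
o=robot.get_obs();print(o["wrist_force"],o["width"])
```

```text
t 13.38 pos [ 0.6846 -0.205   0.1264] jawyaw 0.202 j6 -0.573 shift [ 0.0027 -0.1281 -0.0017] roll 0.07128223419940949
[ 0.53024882  0.61777006 -1.51946558] 0.015635636224109208
```

Call:
send_rows(
  increments=[
    [-1,0,-0.025,0,0.02],
    [-1,0,-0.06,0,0.04],
    [-1,0,-0.095,-0.001,0.07],
    [-1,0,-0.118,-0.002,0.071],
    [-1,0,-0.128,-0.002,0.071],
  ],
)

```text
time: 13.8
tool_pos: [0.5545, -0.2285, 0.1219]
ee_rot: [-1.996, 1.569, 2.846]
wrist_force: [-0.1, 0.3, -2.6]
width: 0.0157
```

Call:
send_rows(
  increments=[
    [-1,0,0,0,0],
    [-1,0,0,0,0],
    [-1,0,0,0,0],
  ],
)

```text
time: 14.05
tool_pos: [0.5586, -0.2282, 0.1224]
ee_rot: [1.513, 1.57, 0.074]
wrist_force: [-0.1, -0.0, -2.0]
width: 0.0159
```

Run:
```python
from h import *
import pickle
delta([.5588,-.229,.123],0.131)
w=robot.snapshot("wrist");cv2.imwrite("pics/w17.png",w["image"][:,:,::-1])
s=robot.snapshot("side")
pickle.dump((w,s,pose()),open("w17.pkl","wb"))
crop(s,170,370,100,250,4,"s17.png");crop(w,160,340,80,260,4.4,"w17c.png");o=robot.get_obs();print(o["wrist_force"],o["width"])
```

```text
t 14.05 pos [ 0.5586 -0.2282  0.1224] jawyaw 0.132 j6 -0.614 shift [-0.0006  0.0001  0.0008] roll 0.0006434384736293541
[-0.03923565  0.24550309 -2.12968049] 0.01575214858274253
```

View pics/w17c.png

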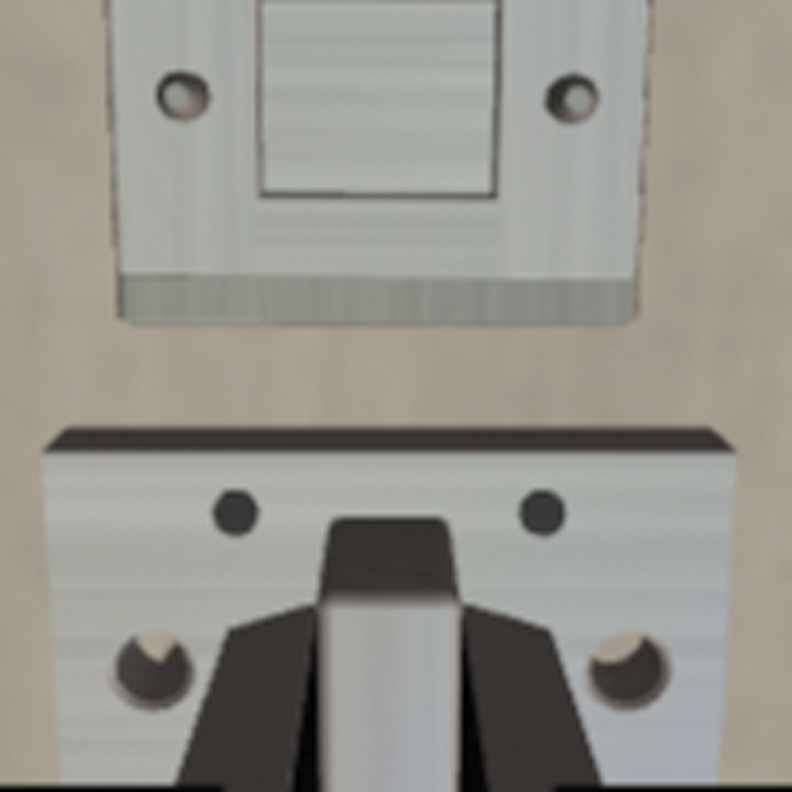

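View pics/s17.png

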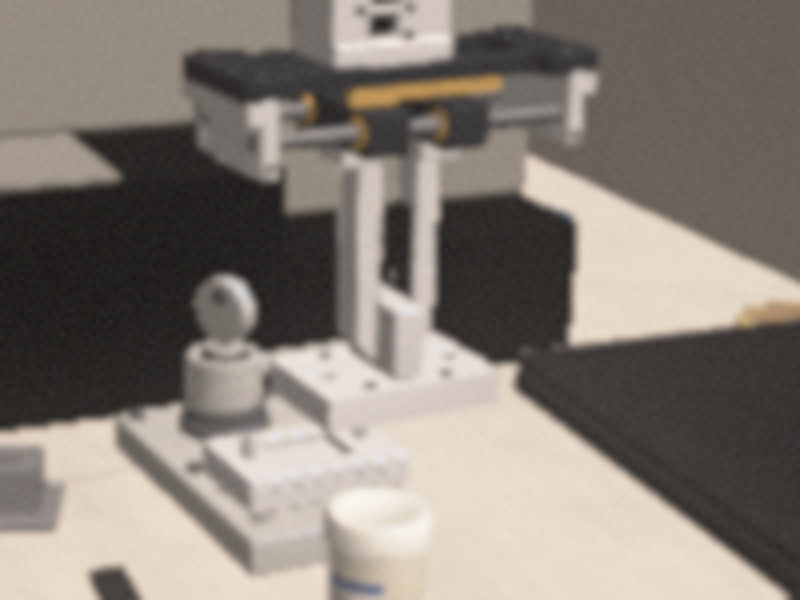

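Run:
```python
from h import *
import pickle
w,s,(o,R)=pickle.load(open("w17.pkl","rb"))
crop(w,185,310,85,115,6.2,"w17d.png")
u=lambda p,z:np.array(crops2(w,'',p,160,80,4.4,z));tl=lambda P:np.round((P-o["tool_pos"])@R,4)
zt=o["tool_pos"][2]-.0068
h=u([(151,670),(628,671)],zt);print("holes",tl(h),np.linalg.norm(h[0]-h[1]),tl(h.mean(0)))
c=u([(43,453),(737,453)],zt);print("front edge",tl(c.mean(0)),np.linalg.norm(c[0]-c[1]))
d=u([(182,96),(575,98)],.0585);print("dow",tl(d),np.linalg.norm(d[0]-d[1]),tl(d.mean(0)),d.mean(0))
c=u([(119,276),(636,278)],.046);print("lower near edge",tl(c),np.linalg.norm(c[0]-c[1]),tl(c.mean(0)))
```

```text
holes [[ 0.0068 -0.0308  0.0001]
 [ 0.0068  0.033   0.0003]] 0.06386769934313323 [0.0068 0.0011 0.0002]
front edge [ 0.0068  0.0012 -0.0297] 0.08953105652462899
dow [[ 0.0637 -0.0318 -0.075 ]
 [ 0.0637  0.0307 -0.0747]] 0.06250886905938277 [ 0.0637 -0.0005 -0.0749] [ 0.54821135 -0.15394091  0.0585    ]
lower near edge [[ 0.0762 -0.0453 -0.0452]
 [ 0.0762  0.0437 -0.0449]] 0.08900865193388187 [ 0.0762 -0.0008 -0.0451]
```

View pics/w17d.png

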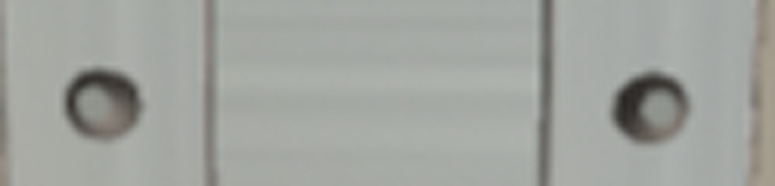

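Call:
send_rows(
  increments=[
    [-1,0,0,-0.025,0.002],
    [-1,0,-0.001,-0.05,0.004],
    [-1,0,-0.0018,-0.068,0.004],
    [-1,0.01,-0.0018,-0.0752,0.004],
    [-1,0.025,-0.0018,-0.0752,0.004],
  ],
)

```text
time: 14.57
tool_pos: [0.5478, -0.1527, 0.0987]
ee_rot: [1.166, 1.566, -0.275]
wrist_force: [0.4, 0.6, -2.9]
width: 0.0158
```

Call:
send_rows(
  increments=[
    [-1,0.006,0,0,0],
    [-1,0.008,0,0,0],
    [-1,0.008,0,0,0],
    [-1,0.008,0,0,0],
  ],
)

```text
time: 14.9
tool_pos: [0.546, -0.1547, 0.0895]
ee_rot: [0.293, 1.57, -1.151]
wrist_force: [-0.5, 0.2, -2.7]
width: 0.0158
```

Run:
```python
from h import *
import pickle
delta([.549,-.1545,.08],0.129)
w=robot.snapshot("wrist");cv2.imwrite("pics/w18.png",w["image"][:,:,::-1])
s=robot.snapshot("side")
pickle.dump((w,s,pose()),open("w18.pkl","wb"))
crop(s,180,290,150,240,7,"s18.png");crop(w,160,340,180,260,4.4,"w18c.png");o=robot.get_obs();print(o["wrist_force"],o["width"])
```

```text
t 14.9 pos [ 0.546  -0.1547  0.0895] jawyaw 0.126 j6 -0.502 shift [0.0095 0.003  0.0001] roll -0.0025610885341396106
[-0.35857502  0.78427376 -2.36125346] 0.01578239262506945
```

View pics/w18c.png

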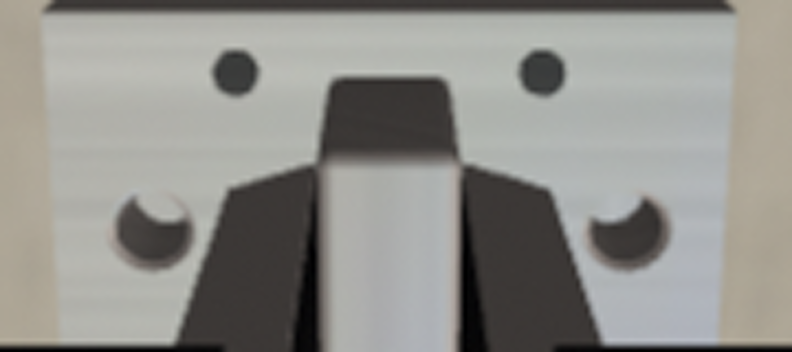

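View pics/s18.png

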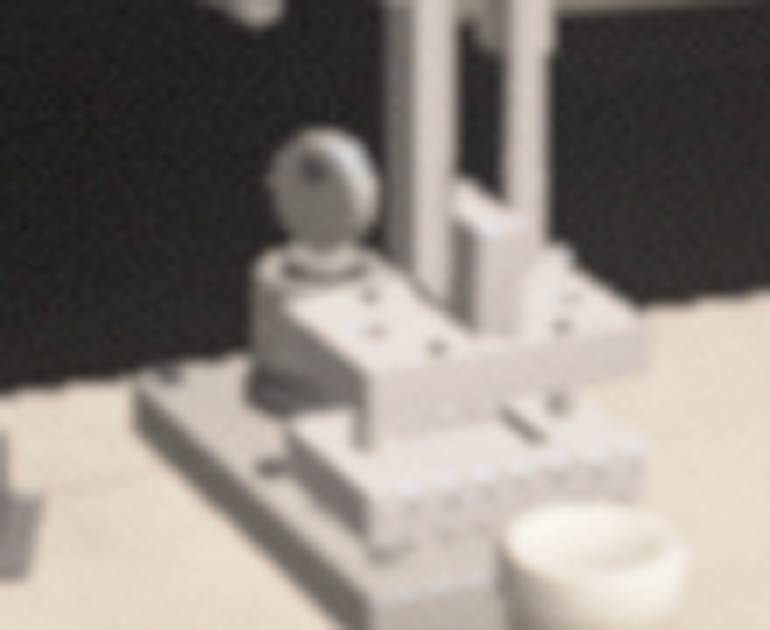

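Call:
send_rows(
  increments=[
    [-1,0,0,0,0],
    [-1,0,0,0,0],
  ],
)

```text
time: 15.17
tool_pos: [0.5461, -0.1545, 0.0901]
ee_rot: [1.002, 1.57, -0.443]
wrist_force: [-0.4, -0.1, -2.4]
width: 0.0158
```

Run:
```python
from h import *
import pickle
delta([.5469,-.1539,.08],0.128)
w,s,(o,R)=pickle.load(open("w18.pkl","rb"))
th=.129;Z=Ro.from_euler('z',th).as_matrix();c=np.array([.548,-.1545,0])
for q in [(-.045,-.03),(.045,-.03),(-.045,.03)]:
    for z in (.046,.0667+.016):
        print(q,z,((proj(s,c+Z@[q[0],q[1],z])-[180,150])*7).round(1))
s=robot.snapshot("side");crop(s,215,285,180,235,11,"s19.png")
```

```text
t 15.17 pos [ 0.5461 -0.1545  0.0901] jawyaw 0.127 j6 -0.502 shift [ 0.0101  0.0009 -0.0005] roll -0.0013405124637599908
(-0.045, -0.03) 0.046 [371.  488.9]
(-0.045, -0.03) 0.0827 [371.8 367.2]
(0.045, -0.03) 0.046 [649.3 436. ]
(0.045, -0.03) 0.0827 [653.8 318.6]
(-0.045, 0.03) 0.046 [283.1 414.3]
(-0.045, 0.03) 0.0827 [282.7 297.8]
```

View pics/s19.png

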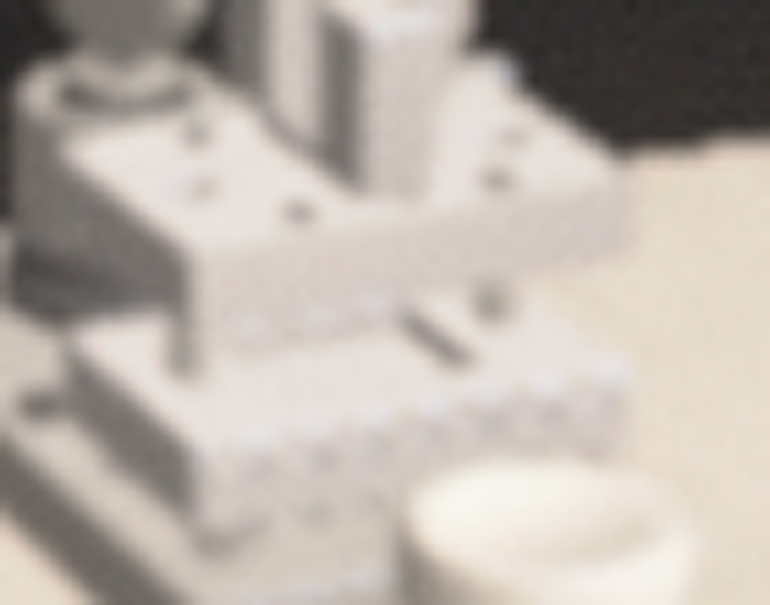

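Call:
send_rows(
  increments=[
    [-1,0.002,0.001,-0.0005,0],
    [-1,0.004,0.001,-0.0005,0],
    [-1,0.007,0.001,-0.0005,0],
    [-1,0.01,0.001,-0.0005,0],
    [-1,0.011,0.001,-0.0005,0],
  ],
)

```text
time: 15.63
tool_pos: [0.5461, -0.1533, 0.0775]
ee_rot: [-1.996, 1.569, 2.843]
wrist_force: [-0.2, 0.2, -2.0]
width: 0.0153
```

Call:
send_rows(
  increments=[
    [-1,0.002,0,0,0],
    [-1,0.003,0,0,0],
    [-1,0.004,0,0,0],
  ],
)

```text
time: 15.88
tool_pos: [0.5466, -0.1535, 0.0743]
ee_rot: [-1.511, 1.571, -2.955]
wrist_force: [0.6, 0.3, -2.3]
width: 0.0157
```

Run:
```python
from h import *
import pickle
delta([.5469,-.1539,.08],0.128)
w=robot.snapshot("wrist");crop(w,160,340,180,260,4.4,"w20c.png")
s=robot.snapshot("side");crop(s,215,285,180,235,11,"s20.png")
o=robot.get_obs();print(o["wrist_force"],o["wrist_torque"],o["width"])
```

```text
t 15.88 pos [ 0.5466 -0.1535  0.0743] jawyaw 0.127 j6 -0.501 shift [-0.0057  0.0003  0.0004] roll -0.001047829485516738
[-0.29426905  0.06869825 -2.41509601] [-0.07458935 -0.08268562  0.01021818] 0.016137448831503597
```

View pics/s20.png

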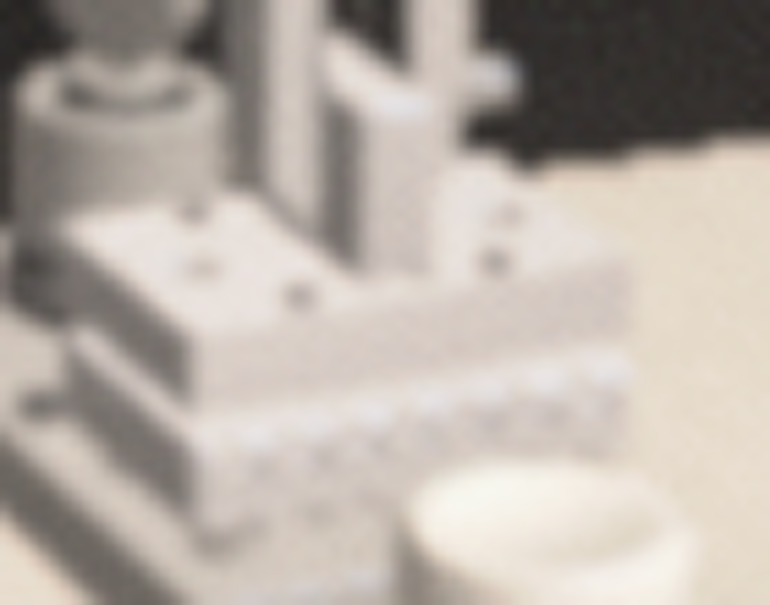

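View pics/w20c.png

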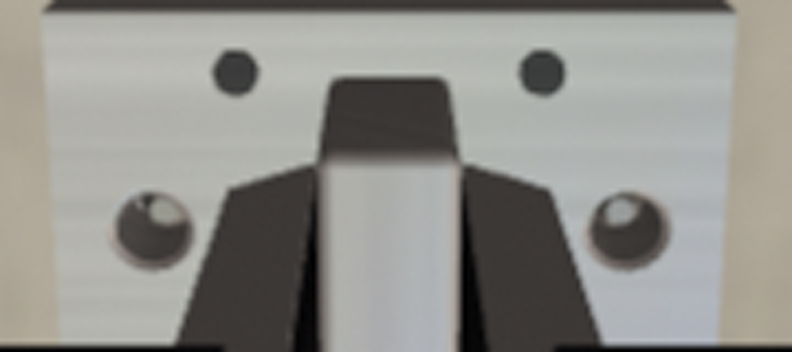

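Call:
send_rows(
  increments=[
    [-1,0.001,0,0,0],
    [-1,0.002,0,0,0],
    [-1,0.003,0,0,0],
    [-1,0.004,0,0,0],
    [-1,0.005,0,0,0],
  ],
)

```text
time: 16.4
tool_pos: [0.5466, -0.1535, 0.0694]
ee_rot: [0.139, 1.571, -1.305]
wrist_force: [-0.0, 0.4, -1.8]
width: 0.0158
```

Call:
send_rows(
  increments=[
    [-1,0.001,0,0,0],
    [-1,0.002,0,0,0],
    [-1,0.002,0,0,0],
    [-1,0.002,0,0,0],
  ],
)

```text
time: 16.73
tool_pos: [0.5466, -0.1535, 0.0687]
ee_rot: [0.819, 1.57, -0.625]
wrist_force: [-2.5, 1.0, 4.5]
width: 0.0158
```

Run:
```python
from h import *
delta([.5469,-.1539,.0638],0.128)
o=robot.get_obs();print(o["wrist_force"],o["wrist_torque"],o["width"])
```

```text
t 16.73 pos [ 0.5466 -0.1535  0.0687] jawyaw 0.127 j6 -0.501 shift [0.0049 0.0002 0.0004] roll -0.0009376165824090954
[-2.4618312   1.01261307  4.54921412] [0.20293944 0.5302647  0.02741189] 0.015801083702102797
```

Call:
send_rows(
  increments=[
    [-1,0.001,0,0,0],
    [-1,0.002,0,0,0],
    [-1,0.003,0,0,0],
    [-1,0.004,0,0,0],
    [-1,0.005,0,0,0],
  ],
)

```text
time: 17.15
tool_pos: [0.5467, -0.1535, 0.065]
ee_rot: [0.81, 1.57, -0.634]
wrist_force: [-5.6, 2.5, 11.3]
width: 0.0158
```

Run:
```python
from h import *
delta([.5469,-.1539,.0638],0.128)
o=robot.get_obs();print(o["wrist_force"],o["wrist_torque"],o["width"])
```

```text
t 17.15 pos [ 0.5467 -0.1535  0.065 ] jawyaw 0.127 j6 -0.501 shift [0.0012 0.0001 0.0004] roll -0.0009008892037118965
[-5.64111913  2.47000895 11.34408963] [ 0.33068728  1.11850509 -0.03801194] 0.015820791210191084
```

Call:
send_rows(
  increments=[
    [-1,0.001,0,0,0],
    [-1,0.002,0,0,0],
    [-1,0.003,0,0,0],
    [-1,0.0035,0,0,0],
    [-1,0.004,0,0,0],
  ],
)

```text
time: 17.57
tool_pos: [0.5468, -0.1536, 0.0637]
ee_rot: [0.868, 1.569, -0.576]
wrist_force: [-9.8, 4.3, 23.1]
width: 0.0157
```

Run:
```python
from h import *
delta([.5469,-.1539,.0638],0.128)
o=robot.get_obs();print(o["wrist_force"],o["wrist_torque"],o["width"])
s=robot.snapshot("side");crop(s,215,285,180,235,11,"s21.png")
w=robot.snapshot("wrist");crop(w,160,340,180,260,4.4,"w21c.png")
```

```text
t 17.57 pos [ 0.5468 -0.1536  0.0637] jawyaw 0.127 j6 -0.501 shift [-0.0001  0.0001  0.0004] roll -0.0007828832514400474
[-9.84403394  4.2940561  23.1202249 ] [ 0.65757687  2.07520056 -0.00322787] 0.015672313882785657
```

View pics/s21.png

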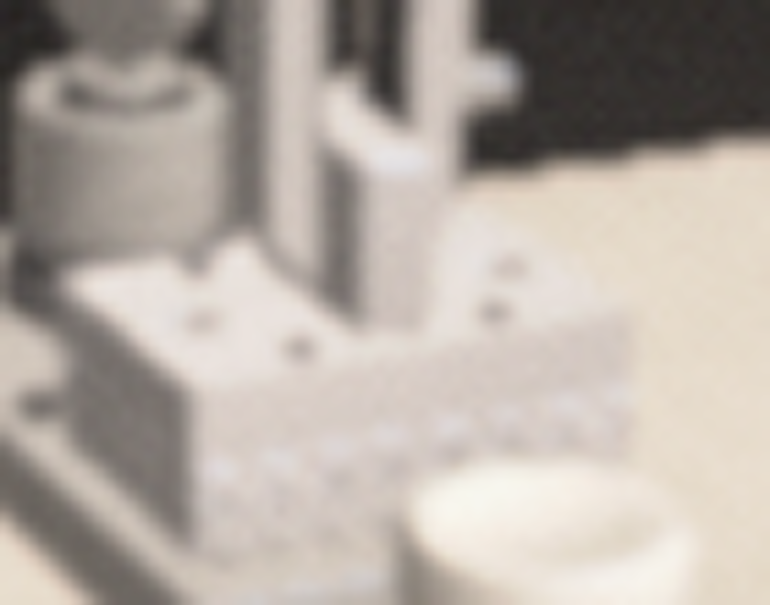

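View pics/w21c.png

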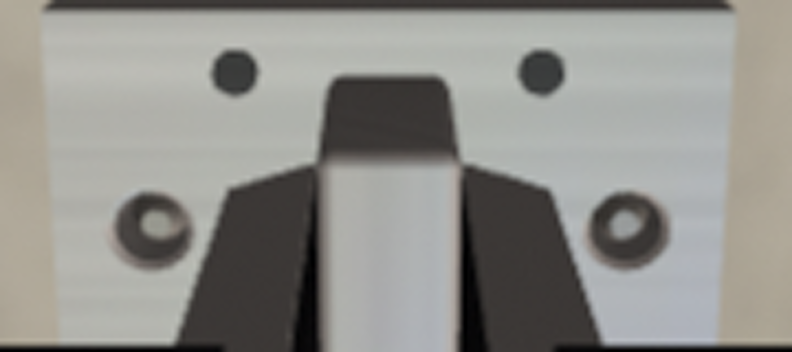

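Call:
send_rows(
  increments=[
    [-1,0.0005,0,0,0],
    [-1,0.0005,0,0,0],
    [-1,0.0005,0,0,0],
    [-1,0.0005,0,0,0],
    [-1,0.0005,0,0,0],
  ],
)

```text
time: 18.08
tool_pos: [0.5467, -0.1536, 0.0636]
ee_rot: [0.845, 1.569, -0.599]
wrist_force: [-10.2, 2.7, 22.1]
width: 0.0156
```

Run:
```python
from h import *
delta([.5469,-.1539,.0638],0.128)
o=robot.get_obs();print(o["wrist_force"],o["width"])
s=robot.snapshot("side");crop(s,90,350,150,270,3,"s22.png")
w=robot.snapshot("wrist");cv2.imwrite("pics/w22.png",w["image"][:,:,::-1])
```

```text
t 18.08 pos [ 0.5467 -0.1536  0.0636] jawyaw 0.127 j6 -0.501 shift [-0.0001  0.0001  0.0003] roll -0.0007742449707095478
[-10.19233144   2.71818749  22.11240701] 0.015581179649501254
```

View pics/s22.png

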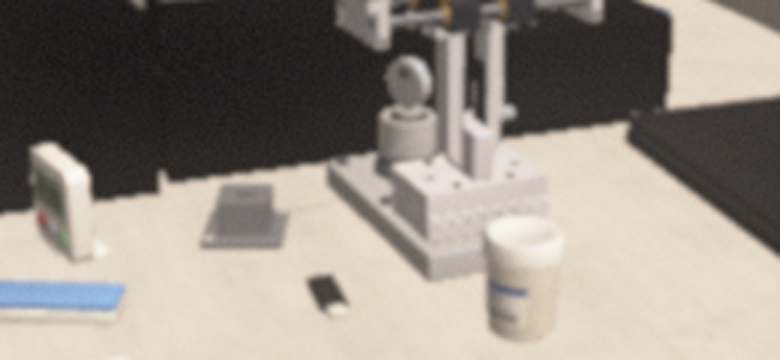

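View pics/w22.png

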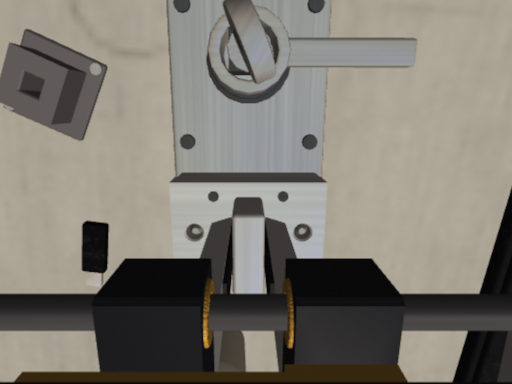

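Run:
```python
from bench import robot
print(robot.close_job());
```

```text
the job is handed in; nothing more can be done
None
```

The job is done and handed in at about 18 s of the 64 s. The arm was still gripping the upper half and holding it pressed down. The hand-in gives no verdict, so these are my own last checks.

- **Key and lock:** The key went down to its collar (stop felt at TCP z 94.3 mm, 94.4 predicted). I turned it counter-clockwise until the torque rose from about 0.05 to 0.23 N m and levelled off. The bar measured parallel to the plate's end edge within about 0.002 rad, which fits the 1.57 rad end stop. The last wrist picture shows the key still in the lock and the bar clear of the lower half.
- **Mould halves:** The upper half met the lower face at TCP z 68.7 mm (68.8 predicted), with both dowel tips visible in its holes. Pressing then moved it 5.0 mm, to 63.7 mm. There the force rose steeply to about 23 N, above the 17 N needed to reach the stop.
- **Bystanders:** The pot and the USB stick looked to be in their original places in the last side picture.
- **Points that did not fit exactly:**
  - A final 0.5 mm of extra push did not raise the force; it read 22 N, against 23 N before. This could be a slight slip in the grip, though the pictures showed none.
  - About 10 N of sideways force remained while pressing, probably from flex in the arm.
  - The wrist camera's readings were off by up to 3 mm, so I aligned by relative positions within one picture and checked them against the side view.

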